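# Fetch the brush from the slide-lid case and scrub out the mug

### The job

The brush for cleaning the steel mug in front of the drawer cabinet is kept in the sloping wooden slide-lid case: raise the lower end of the lid over the end lip, slide the lid down out of its grooves and lay it flat on the bench, grip bar up. Take out the brush and scrub the inside of the mug with two up-and-down strokes, each time bristles right down to the bottom, then up to the rim with the brush's end still inside. Then leave the brush standing in the upright mug, bristles down at the bottom, and leave the other things on the bench where they are.

Things in the scene. Friction and masses are not known exactly. Their poses are not given: they have to be found in the camera images.
- case: plywood case on a wooden stand, both fixed, sloping 25 degrees. Origin: centre of its underside, 75 mm above the bench. x axis points UP the slope, away from the robot; y across; z out through the lid, square to the slope. Outside 176 (x) x 132 (y) x 60 (z) mm; inside 160 x 108 mm, inner floor at z = 5 mm. The closed lid's underside lies at z = 45 mm on the side walls.
- lip (a point): middle of the top of the lip at the case's lower end, case (-84, 0, 51) mm. The lip spans case x = -88 to -80 mm and stands 6 mm above the lid's underside (1 mm above its top): it blocks the lid. Tip the lid about its upper edge, lower end up, by 0.06 to 0.09 rad, then slide it, still tipped, 55 to 65 mm down the slope: its upper end is then free of the grooves and it lifts off.
- groove (a point): middle between the mouths of the two side grooves that hold the lid's upper end, case (28, 0, 50) mm. The groove tops cover case x = 28 to 88 mm, reaching 14 mm in from the case's outer sides, undersides at z = 55 mm, so the 5 mm lid has 5 mm of play there: lifting it parallel cannot clear the lip.
- saddles (a point): middle of the case's inner floor, case (0, 0, 5) mm. Two cross saddles carry the brush, tops at case z = 23 mm: at x = -52 to -38 mm (with side posts to z = 33 mm, 17 mm apart) and at x = 43 to 55 mm. Between them the floor is free for the fingertips.
- lid: loose plywood lid, 157 (x) x 117 (y) x 5 mm, about 0.16 kg; origin: centre of its underside; axes as the case's when closed. On top across its lower end a grip bar, 10 (x) x 96 (y) mm, from z = 5 to 23 mm, centred at x = -58 mm; too long to grip along y: grip it across x with the tool square to the lid. Starts closed, against the lip.
- lid_lower_edge (a point): middle of the lower edge of the lid's underside (lid frame x = -78.5, y = 0, z = 0 mm)
- brush: loose black straight brush, 130 (y) x 13 (x) x 14 (z) mm, 25 g; origin: mid-length, bristle side. Handle z = 6 to 14 mm, y = -65 to 65 mm, 12 mm wide; bristles y = -59 to -25, z = 0 to 10 mm; foot at y = 61 to 65, z = 0 to 6. Starts on the saddles in the case's middle, y axis up the slope, bristle end (-y) by the lower end wall, bristles facing the floor.
- bristles (a point): middle of the bristles (brush frame 0, -42, 7 mm)
- brush_end (a point): bristle end of the brush (brush frame 0, -65, 10 mm)
- mug: loose open steel mug without handle, standing on the bench in front of the grey drawer cabinet (about 220 mm high, its front some 70 to 150 mm behind the mug: keep the hand clear of it; a like mug far right at the back is not meant); 69 mm outside diameter, 76 mm high, about 60 mm inside diameter, inner floor 3 mm up (sloping corner 5 mm high), 0.2 kg; origin: centre of its underside, z up
- clear_bench (a point): middle of an empty piece of bench, about 140 x 190 mm (x, y), to the left of the case and nearer the robot, where the lid can be laid with its length along y
- wick_spool: bystander, loose: small blue-flanged wire spool lying flat, 50 mm diameter, 12 mm high; origin at the centre of its underside
- strip_b: bystander, loose: dark grey printed strip with a screw standing in it, 20x70x21 mm; origin at the centre of its underside
- strip_d: bystander, loose: dark grey flat printed strip, 24x70x11 mm; origin at the centre of its underside
- printed_knob: bystander, loose: orange printed star knob, 44 mm across, 28 mm high; origin at the centre of its underside
- multimeter: bystander, loose: hand multimeter lying on its back, 140x68x44 mm; origin at the centre of its underside
Things that resemble listed ones, but are neither listed nor needed, are in the scene too. Leave any yellow look-alike of the mug alone.

How it is judged (in metres and radians):
On the way, in this order (a step that is already met when the one before it is completed fails the run):
1. lower edge of the lid raised above the top of the end lip (z of lid_lower_edge in the frame of case above 0.0515 m), for 0.1 s.
2. lid out of its grooves and off the case (distance between lid and case above 0.13 m), for 0.2 s.
3. bristles down near the bottom of the mug (z of bristles in the frame of mug below 0.045 m and z of brush_end in the frame of mug between -0.002 and 0.03 m and horizontal distance between each of brush_end, bristles and mug below 0.034 m), for 0.1 s.
4. bristles up at the mug's rim, the brush's end still inside (z of bristles in the frame of mug above 0.062 m and z of brush_end in the frame of mug below 0.076 m and horizontal distance between each of brush_end, bristles and mug below 0.034 m), for 0.1 s.
5. bristles down again (all of step 3), for 0.1 s.
6. bristles up at the rim again, the brush's end still inside (all of step 4), for 0.1 s.
At the end, for the whole second after the job is handed in: At rest: brush in the mug, bristle end down (bristle middle under 45 mm, brush end under 30 mm above the mug's underside, both within 34 mm of its axis); mug upright on the bench (0.1 rad); lid flat on the bench, bar up (0.1 rad, underside under 20 mm up) (all of step 5 and linear speed of each of brush, mug, lid below 0.02 m/s and angle between each of mug, lid's own z axis and vertical below 0.1 rad and height (world z) of mug below 0.01 m and height (world z) of lid below 0.02 m); the robot touches nothing.
It fails at once if the mug is tipped over (more than 0.5 rad) (angle between mug's own z axis and vertical above 0.5 rad).
It fails at once if a bystander is moved more than 30 mm (distance of any of wick_spool, strip_b, strip_d, printed_knob, multimeter from where it was at the start of the episode above 0.03 m).
It also fails if it takes over 64 s, if anything falls off the work surface, if the arm or the gripper's body presses on something with over 40 N, if the wrist force passes 120 N, or if a joint passes its speed limit or range.

### The arm

A 6-joint arm with a two-finger parallel gripper is mounted at the origin on a cart in front of the work surface, level with it; the furniture and walls round the work are solid. World frame = base frame: x ahead of the robot, y to its left, z up, the work surface at z = 0. Lengths are in mm, angles in rad, forces in N, time in s.
With the tool pointing down it reaches from about 300 to 750 mm from the base axis. Payload 8.5 kg.
Tool frame: the origin (TCP) lies at the very end of the fingers, on their centre line; the grasp point (between the pads) lies 19 mm behind it; z points along the fingers, y is the line along which they close (so a half turn about z gives the same grasp; the last joint's range is limited). The gripper opens to 88 mm and grips with 3 to 60 N. Pads are 18 mm wide; open, the fingers measure 123 mm over their backs; the gripper's body (75 mm by 187 mm) begins 45 mm behind the grasp point.
Start: joints at [0.935, 0.381, 1.297, -0, 1.464, -0.215], TCP at [224.659, 502.005, 238.748] pointing down, gripper open.
Joint ranges: [-3.11, 3.11], [-0.89, 2.33], [0.22, 2.48], [-1.42, 4.56], [0.17, 2.85], [-2.88, 2.88]. Speed limits (rad/s): [2.39, 2.39, 3.14, 3.14, 3.14, 3.14].

### API

Orientations are given as a unit quaternion [x, y, z, w].
In Python, from plant import robot, eyes gives the robot as it stands. The module is installed in compiled form; this text tells all that it offers.
- The arm moves only by the shell command python3 -m pendant 'ROWS'. ROWS is JSON, a list of rows, each an object with "grip": the opening, from -1 (shut) to 1 (fully open); "dp": the shift along the tool's x, y, z in mm, a list of three; "twist": the turn, a rotation vector about the tool's x, y, z in degrees, a list of three. In form: [{"grip": grip, "dp": [tx, ty, tz], "twist": [wx, wy, wz]}, ...]. A call has 1 to 5 rows; each row shifts and turns the commanded pose from where the row before left it, along the tool's axes as they then stand; what a row does not reach is not made up. A row lasts 1/12 s, in which the tool goes at most 41.7 mm and 7.16 degrees, less where a joint would pass 70% of its speed; a pose out of reach is approached as far as the arm can. A call with a gripper value outside its range is refused whole. The fingers move at their own pace and stop on an object; the grip force is fixed at half the most. Time passes only in rows, so rows that do not move let the fingers close. It gives the time, the measured TCP pose, the force, the opening and the grip force at its end, in the units of the state.
- robot.sense(): the state, without advancing time (a new reading comes with each control period).
- eyes.read_camera(name): name is "scene" or "top" or "wrist"; returns a dict with "frame" (480x640x3 uint8, red, green, blue), "z_map" (480x640 float32, mm along the optical axis (not along the pixel's ray), 0 where there is no reading), "fx", "fy", "cx", "cy" (pixels), "world_to_cam" (4x4, takes a point from world to camera coordinates). Camera axes: x right, y up, looking along -z (the intrinsics and any distortion apply to the point x, -y, -z); pixel columns grow to the right and rows downward; lengths in mm; the calibration is good to about 2 mm. A picture is of the moment at which its call begins.
- robot.sign_off(): hands the job in; it is judged then, once.
The state is a dict: "time": time; "joint_pos": joint angles; "joint_velocities": joint speeds; "joint_efforts": joint torques, N m; "tool_pos": TCP position; "tcp_rot": TCP orientation; "wrist_force": force on the tool from outside, world axes, zero at the start; "torque": the same for the moment, N m; "gripper_width": opening from 0.0 (shut) to 1.0 (fully open); "grip_force": force on a finger pad.
Only numpy, scipy, OpenCV 4.12 (cv2) and the standard library are available. Lean on these libraries where they do the work, as an engineer would, in place of code of your own. Each camera call takes 0.05 s, during which the arm holds its last target. There are 200 camera calls.

## Working session

There is one attempt and no reset: what is moved stays moved. The work goes in short steps, Python scripts to look and compute and a shell command to move; the robot and the scene stay as the last step left them, time stands still between calls to the robot, and variables do not carry over. Pictures are saved under pics/ and viewed, at most 13 in all, crops included, and the job is handed in when it is done.

```bash
mkdir -p pics; cat > h.py <<'E'
import numpy as np, cv2, pickle
from plant import robot, eyes
def shot(n,tag):
    c=eyes.read_camera(n); cv2.imwrite(f'pics/{tag}.png',c['frame'][:,:,::-1]); pickle.dump(c,open(f'pics/{tag}.pkl','wb')); return c
def load(tag): return pickle.load(open(f'pics/{tag}.pkl','rb'))
def cloud(c):
    z=c['z_map']; v,u=np.mgrid[:480,:640]
    P=np.stack([(u-c['cx'])/c['fx']*z,-(v-c['cy'])/c['fy']*z,-z,np.ones_like(z)],-1)
    W=P@np.linalg.inv(c['world_to_cam']).T
    W[z==0]=np.nan; return W[...,:3]
E
python3 - <<'E'
from h import *
for n in ('scene','top','wrist'):
    c=shot(n,n+'0'); print(n,c['fx'],c['cx'],c['cy'],np.linalg.inv(c['world_to_cam']).round(2).tolist(),c.keys())
print(robot.sense())
E
```

```text
scene 460.0965746458342 319.85662411358163 245.62710527170609 [[0.86, 0.22, -0.46, 96.82], [-0.51, 0.37, -0.78, -744.12], [-0.0, 0.9, 0.43, 480.48], [0.0, 0.0, 0.0, 1.0]] dict_keys(['frame', 'z_map', 'fx', 'fy', 'cx', 'cy', 'world_to_cam'])
top 539.6403716631439 306.656416925888 244.97587249779951 [[0.08, 0.97, -0.24, 279.97], [-1.0, 0.08, -0.02, -55.44], [-0.01, 0.24, 0.97, 1167.49], [0.0, 0.0, 0.0, 1.0]] dict_keys(['frame', 'z_map', 'fx', 'fy', 'cx', 'cy', 'world_to_cam'])
wrist 378.0401779498906 318.5580287136922 238.71767739396756 [[0.41, -0.88, -0.24, 163.34], [0.91, 0.39, 0.11, 529.23], [-0.0, -0.26, 0.97, 384.49], [0.0, 0.0, 0.0, 1.0]] dict_keys(['frame', 'z_map', 'fx', 'fy', 'cx', 'cy', 'world_to_cam'])
{'time': 0.15, 'joint_pos': array([ 9.34734961e-01,  3.81045159e-01,  1.29805984e+00, -6.40975447e-05,
        1.46359090e+00, -2.15315277e-01]), 'joint_velocities': array([ 0.00175779, -0.00158366, -0.00442828, -0.00193226,  0.00025657,
       -0.00026361]), 'joint_efforts': array([ 1.59078743e-03, -4.38082838e+01, -2.24617481e+01,  7.12891272e-02,
        3.43434094e-02, -1.19397182e-04]), 'tool_pos': array([224.5317435 , 501.83647569, 238.28654177]), 'tcp_rot': array([ 2.08821332e-01,  9.77953652e-01, -5.15548390e-04, -1.98771056e-04]), 'wrist_force': array([ 1.4820867, -0.1432657,  0.3967669]), 'torque': array([-0.05624238, -0.03361974,  0.01143395]), 'grip_force': 0.0, 'gripper_width': 0.9988051479053336}
```

View pics/top0.png

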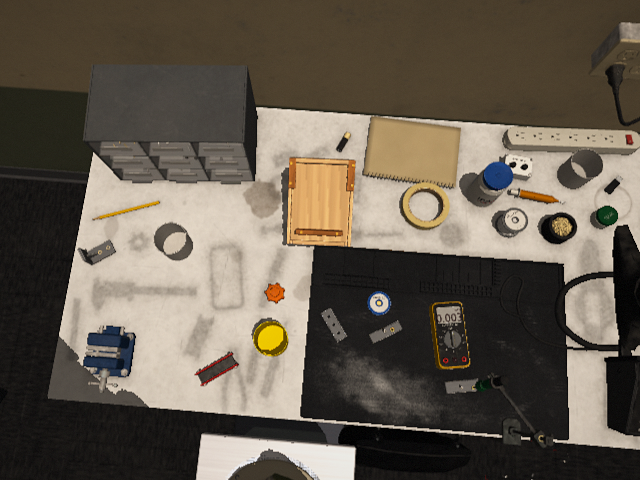

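View pics/scene0.png

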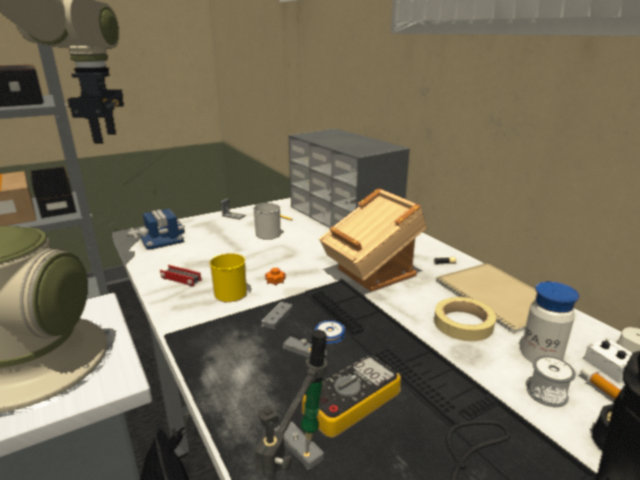

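```bash
python3 - <<'E'
from h import *
c=load('top0'); W=cloud(c)
im=cv2.cvtColor(c['frame'],cv2.COLOR_RGB2HSV)
for n,(u,v) in dict(mug=(174,240),knob=(275,293),yellow=(270,338),spool=(379,303),stripd=(334,324),red=(217,369),cab=(150,182),vise=(110,352),bracket=(98,252)).items(): print(n,W[v,u].round(0))
# mug rim
s=W[215:268,148:200].reshape(-1,3); r=s[(s[:,2]>70)&(s[:,2]<82)]
print('rim n',len(r),r.min(0),r.max(0))
A=np.c_[2*r[:,:2],np.ones(len(r))]; x=np.linalg.lstsq(A,(r[:,:2]**2).sum(1),rcond=None)[0]; print('fit',x[:2],np.sqrt(x[2]+x[0]**2+x[1]**2))
# lid plane : interior
s=W[170:222,302:342].reshape(-1,3); s=s[~np.isnan(s[:,0])]
m=s.mean(0);n=np.linalg.svd(s-m)[2][2]; n*=np.sign(n[2]); print('lid',m,n,'tilt',np.degrees(np.arccos(n[2])),'yaw',np.degrees(np.arctan2(-n[1],-n[0])),'res',np.std((s-m)@n))
# bar
g=W[225:240,285:360]; d=(g-m)@n
b=g[(d>12)&(d<24)]; print('bar',len(b),b.min(0),b.max(0)); bp=b[:,:2]-b[:,:2].mean(0); print(b.mean(0),np.linalg.svd(bp,full_matrices=False)[2])
np.set_printoptions(linewidth=250)
print(((W[205,275:365]-m)@n).round(0).astype(float)); 
print(((W[150:256,320]-m)@n).round(0)); print(W[150:256:5,320].round(0).tolist())
o=cv2.resize(c['frame'][140:300,130:370],(800,533),interpolation=cv2.INTER_CUBIC); cv2.imwrite('pics/crop0.png',o[:,:,::-1])
# empties
H=W[...,2]; s=(W[...,0]>250)&(W[...,0]<520)&(W[...,1]>0)&(W[...,1]<350)&(H>6)
k=cv2.connectedComponentsWithStats(s.astype(np.uint8))
for i in range(1,k[0]):
    if k[2][i,4]>20: q=W[k[1]==i]; print('obst',q.min(0).round(),q.max(0).round())
E
```

```text
mug [550. 269.   5.]
knob [447.  32.  28.]
yellow [353.  35.   7.]
spool [ 446. -192.   11.]
stripd [393. -99.   6.]
red [280. 138.  13.]
cab [679. 340.  11.]
vise [296. 360.  32.]
bracket [509. 432.   8.]
rim n 114 [504.32291037 225.17432881  70.11457531] [573.40274777 294.92568106  80.79702292]
fit [538.67451979 259.27866652] 33.77081381285448
lid [638.49713942 -51.12985525 126.05630033] [-0.42263199 -0.01504805  0.90617645] tilt 25.017799962758513 yaw 2.0391871226580633 res 2.0442564088919606
bar 243 [560.45690516 -98.55074499 106.01625231] [573.73368967  -2.94106985 118.88631018]
[566.08678828 -51.27286151 111.79438166] [[ 0.03426469 -0.99941279]
 [ 0.99941279  0.03426469]]
[-125. -121. -123. -120. -125. -123. -121. -123. -120. -121. -122. -122. -120.    0.    1.    3.   -4.    0.   -0.    2.   -0.    2.    2.    2.   -3.    1.   -1.    0.   -4.    1.   -0.   -4.    3.   -0.    1.    1.   -1.   -2.   -3.    3.   -2.
    5.   -1.   -0.    4.   -1.    3.    5.   -1.    1.   -5.    5.    2.    5.    1.    2.   -2.   -0.    2.    0.    1.   -3.   -2.    2.    4.    1.   -1.   -1.   -
[... 801 characters left out ...]
 -40.0, -0.0], [699.0, -43.0, 164.0], [693.0, -43.0, 154.0], [685.0, -44.0, 146.0], [677.0, -45.0, 140.0], [667.0, -46.0, 139.0], [658.0, -46.0, 134.0], [648.0, -47.0, 132.0], [640.0, -48.0, 125.0], [630.0, -49.0, 123.0], [621.0, -50.0, 117.0], [611.0, -50.0, 115.0], [602.0, -51.0, 111.0], [593.0, -52.0, 104.0], [584.0, -53.0, 99.0], [569.0, -54.0, 115.0], [564.0, -54.0, 93.0], [555.0, -55.0, 90.0], [563.0, -56.0, 12.0], [554.0, -57.0, 3.0], [542.0, -58.0, 4.0]]
obst [504. 231.   7.] [520. 287.  81.]
obst [430.  14.   6.] [473.  54.  32.]
obst [316.   1.   6.] [383.  73.  81.]
obst [250. 321.   6.] [351. 350.  75.]
obst [315.   0.   6.] [334.  32.  80.]
obst [250.  96.   6.] [317. 181.  28.]
```

View pics/crop0.png

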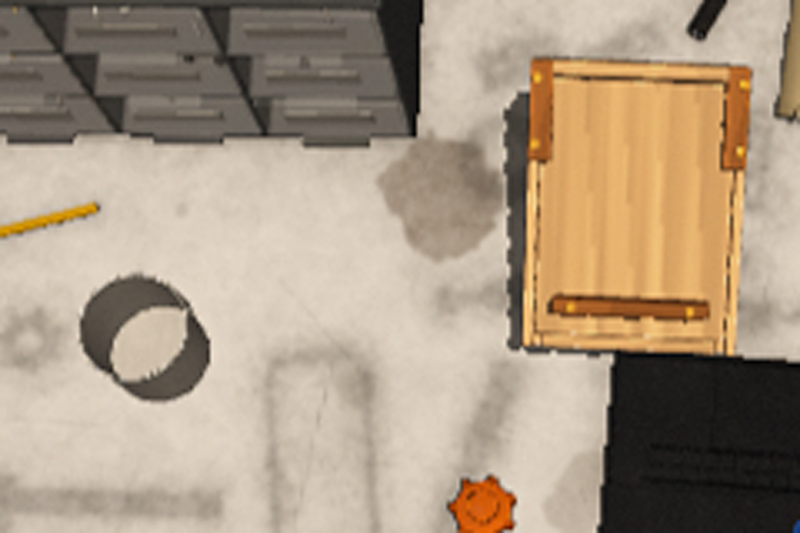

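```bash
cat >> h.py <<'E'
from scipy.spatial.transform import Rotation as R
import json, os
O=np.array([648,-48,75.]); 
C=R.from_euler('ZY',[2,-25],degrees=True).as_matrix()   # cols xc,yc,zc
def cp(*p): return O+C@np.array(p,float)
def log(s):
    open('log.txt','a').write(json.dumps([list(map(float,s['joint_pos'])),list(map(float,s['tool_pos'])),list(map(float,s['tcp_rot']))])+'\n')
def plan(tp,tR,N):
    """identical rows (dp then twist) bringing the measured pose to (tp,tR)"""
    s=robot.sense(); log(s); A=R.from_quat(s['tcp_rot']).as_matrix(); t=A.T@(np.array(tp)-s['tool_pos'])
    w=R.from_matrix(A.T@tR).as_rotvec(); Rs=R.from_rotvec(w/N).as_matrix()
    S=sum(np.linalg.matrix_power(Rs,k) for k in range(N)); d=np.linalg.solve(S,t)
    print('N',N,'dp',d.round(2),'twist',np.degrees(w/N).round(2),'| total',t.round(1),np.degrees(w).round(1),'t',round(s['time'],2),'j',s['joint_pos'].round(2),'F',s['wrist_force'].round(1),'w',round(s['gripper_width'],3),'gf',s['grip_force'])
xc,yc,zc=C.T
Tlid=np.c_[yc,xc,-zc]
E
python3 -c "
from h import *
plan(cp(-59.5,0,120),Tlid,25)"
```

```text
N 25 dp [-26.48  -3.33   3.71] twist [-0.9  -0.56  2.51] | total [-517.2 -374.9   80. ] [-22.4 -13.9  62.8] t 0.15 j [ 0.93  0.38  1.3  -0.    1.46 -0.22] F [ 1.5 -0.1  0.4] w 0.999 gf 0.0
```

```bash

python3 -m pendant '[{"grip":-0.1,"dp":[-26.5,-3.3,3.7],"twist":[-0.9,-0.56,2.5]},{"grip":-0.1,"dp":[-26.5,-3.3,3.7],"twist":[-0.9,-0.56,2.5]},{"grip":-0.1,"dp":[-26.5,-3.3,3.7],"twist":[-0.9,-0.56,2.5]},{"grip":-0.1,"dp":[-26.5,-3.3,3.7],"twist":[-0.9,-0.56,2.5]},{"grip":-0.1,"dp":[-26.5,-3.3,3.7],"twist":[-0.9,-0.56,2.5]}]'
python3 -c "
from h import *
plan(cp(-59.5,0,120),Tlid,20)"
```

```text
time: 0.57
tool_pos: [333.6, 422.7, 221.6]
tcp_rot: [0.315, 0.948, 0.033, 0.032]
wrist_force: [0.2, -0.3, -0.4]
gripper_width: 0.647
grip_force: 0.0
N 20 dp [-26.42  -3.37   3.71] twist [-0.89 -0.56  2.51] | total [-449.4 -259.8   59.6] [-17.8 -11.1  50.2] t 0.57 j [ 0.69  0.34  1.42 -0.02  1.29 -0.23] F [ 0.2 -0.3 -0.4] w 0.647 gf 0.0
```

Works as planned; continue.

```bash

python3 -m pendant '[{"grip":-0.1,"dp":[-26.4,-3.4,3.7],"twist":[-0.9,-0.56,2.5]},{"grip":-0.1,"dp":[-26.4,-3.4,3.7],"twist":[-0.9,-0.56,2.5]},{"grip":-0.1,"dp":[-26.4,-3.4,3.7],"twist":[-0.9,-0.56,2.5]},{"grip":-0.1,"dp":[-26.4,-3.4,3.7],"twist":[-0.9,-0.56,2.5]},{"grip":-0.1,"dp":[-26.4,-3.4,3.7],"twist":[-0.9,-0.56,2.5]}]' >/dev/null
python3 -c "
from h import *
log(robot.sense())"
python3 -m pendant '[{"grip":-0.1,"dp":[-26.4,-3.4,3.7],"twist":[-0.9,-0.56,2.5]},{"grip":-0.1,"dp":[-26.4,-3.4,3.7],"twist":[-0.9,-0.56,2.5]},{"grip":-0.1,"dp":[-26.4,-3.4,3.7],"twist":[-0.9,-0.56,2.5]},{"grip":-0.1,"dp":[-26.4,-3.4,3.7],"twist":[-0.9,-0.56,2.5]},{"grip":-0.1,"dp":[-26.4,-3.4,3.7],"twist":[-0.9,-0.56,2.5]}]' >/dev/null
python3 -c "
from h import *
log(robot.sense())"
python3 -m pendant '[{"grip":-0.1,"dp":[-26.4,-3.4,3.7],"twist":[-0.9,-0.56,2.5]},{"grip":-0.1,"dp":[-26.4,-3.4,3.7],"twist":[-0.9,-0.56,2.5]},{"grip":-0.1,"dp":[-26.4,-3.4,3.7],"twist":[-0.9,-0.56,2.5]},{"grip":-0.1,"dp":[-26.4,-3.4,3.7],"twist":[-0.9,-0.56,2.5]},{"grip":-0.1,"dp":[-26.4,-3.4,3.7],"twist":[-0.9,-0.56,2.5]}]' >/dev/null
python3 -c "
from h import *
plan(cp(-59.5,0,120),Tlid,5)"
```

```text
N 5 dp [-26.46  -3.42   3.76] twist [-0.86 -0.56  2.54] | total [-130.4  -28.2   17. ] [-4.3 -2.8 12.7] t 1.82 j [-0.11  0.28  1.69  0.13  0.82 -0.45] F [ 0.7 -0.2 -1. ] w 0.448 gf 0.0
```

```bash

python3 -m pendant '[{"grip":-0.1,"dp":[-26.4,-3.4,3.7],"twist":[-0.9,-0.56,2.5]},{"grip":-0.1,"dp":[-26.4,-3.4,3.7],"twist":[-0.9,-0.56,2.5]},{"grip":-0.1,"dp":[-26.4,-3.4,3.7],"twist":[-0.9,-0.56,2.5]},{"grip":-0.1,"dp":[-26.4,-3.4,3.7],"twist":[-0.9,-0.56,2.5]},{"grip":-0.1,"dp":[-26.4,-3.4,3.7],"twist":[-0.9,-0.56,2.5]}]' >/dev/null
python3 - <<'E'
from h import *
c=shot('wrist','wrist1')
plan(cp(-59.5,0,54),Tlid,4)
W=cloud(c)
Q=(W-O)@C   # case coords
b=Q[(Q[...,2]>63)&(Q[...,2]<72)&(Q[...,0]<0)&(Q[...,0]>-90)&(abs(Q[...,1])<60)]
print('bar case',len(b),np.percentile(b,[1,50,99],axis=0).round(1).tolist())
l=Q[(abs(Q[...,2]-50)<6)&(abs(Q[...,0])<40)&(abs(Q[...,1])<45)]; print('lid z',len(l),np.median(l,0),l.std(0))
E
```

```text
N 4 dp [ 7.800e-01 -1.000e-02  1.636e+01] twist [ 0.06  0.02 -0.02] | total [ 3.2 -0.1 65.4] [ 0.2  0.1 -0.1] t 2.28 j [-0.4   0.31  1.75  0.28  0.69 -0.62] F [ 1.6 -1.8 -0.9] w 0.449 gf 0.0
bar case 2952 [[-65.4, -45.5, 66.3], [-60.6, 5.9, 68.7], [-55.7, 47.8, 70.4]]
lid z 16102 [ 1.06180942 10.57627323 50.84653597] [23.3361179  22.17894997  0.63884183]
```

View pics/wrist1.png

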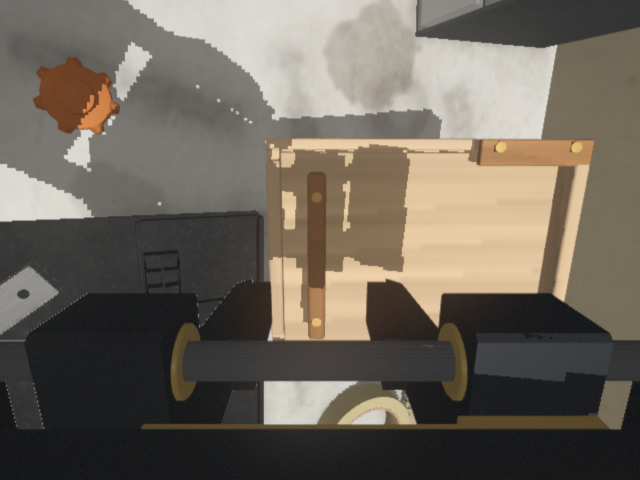

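```bash

python3 -m pendant '[{"grip":-0.1,"dp":[1,-0.2,16.3],"twist":[0,0,0]},{"grip":-0.1,"dp":[1,-0.2,16.3],"twist":[0,0,0]},{"grip":-0.1,"dp":[1,-0.2,16.3],"twist":[0,0,0]},{"grip":-0.1,"dp":[1,-0.2,16.2],"twist":[0,0,0]},{"grip":-0.1,"dp":[0,0,0],"twist":[0,0,0]}]'
python3 -m pendant '[{"grip":-1,"dp":[0,0,0],"twist":[0,0,0]},{"grip":-1,"dp":[0,0,0],"twist":[0,0,0]},{"grip":-1,"dp":[0,0,0],"twist":[0,0,0]},{"grip":-1,"dp":[0,0,0],"twist":[0,0,0]},{"grip":-1,"dp":[0,0,0],"twist":[0,0,0]}]'
python3 - <<'E'
from h import *
s=robot.sense(); print(C.T@(s['tool_pos']-O))
# tip 0.08 about (77,45)
q=C.T@(s['tool_pos']-O); th=.078; r=np.array([q[0]-77,q[2]-45]); Rm=np.array([[np.cos(th),np.sin(th)],[-np.sin(th),np.cos(th)]]); r2=Rm@r
t=cp(77+r2[0],q[1],45+r2[1]); Rt=R.from_rotvec(yc*th).as_matrix()@Tlid
print(R.from_rotvec(yc*th).apply(-xc)@zc)
plan(t,Rt,5)
E
```

```text
time: 2.7
tool_pos: [570.0, -44.5, 97.4]
tcp_rot: [0.676, 0.704, 0.156, 0.149]
wrist_force: [-1.5, -0.2, -0.1]
gripper_width: 0.448
grip_force: 0.0
time: 3.12
tool_pos: [570.3, -45.1, 100.7]
tcp_rot: [0.676, 0.704, 0.157, 0.152]
wrist_force: [-2.0, -1.1, 3.6]
gripper_width: 0.11
grip_force: 30.0
[-59.41663557   5.65220339  56.02061626]
0.07792093205630146
N 5 dp [ 0.    0.19 -2.13] twist [ 0.94 -0.01  0.06] | total [  0.    1.3 -10.6] [ 4.7 -0.1  0.3] t 3.12 j [-0.36  0.44  1.76  0.32  0.56 -0.64] F [-2.  -1.1  3.6] w 0.11 gf 30.007185637950897
```

```bash

python3 -m pendant '[{"grip":-1,"dp":[0,0.2,-2.1],"twist":[0.93,0,0]},{"grip":-1,"dp":[0,0.2,-2.1],"twist":[0.93,0,0]},{"grip":-1,"dp":[0,0.2,-2.1],"twist":[0.93,0,0]},{"grip":-1,"dp":[0,0.2,-2.1],"twist":[0.93,0,0]},{"grip":-1,"dp":[0,0.2,-2.1],"twist":[0.93,0,0]}]'
python3 -m pendant '[{"grip":-1,"dp":[0,0,0],"twist":[0,0,0]},{"grip":-1,"dp":[0,0,0],"twist":[0,0,0]}]'
python3 - <<'E'
from h import *
s=robot.sense(); q=C.T@(s['tool_pos']-O); print('case',q,'tilt',np.degrees((R.from_quat(s['tcp_rot'])*R.from_matrix(Tlid).inv()).as_rotvec()@C))
th=.078; Rt=R.from_rotvec(yc*th).as_matrix()@Tlid
plan(s['tool_pos']-62*xc,Rt,6)
c=shot('scene','scene2'); o=cv2.resize(c['frame'][150:310,270:470],(800,640),interpolation=cv2.INTER_CUBIC)[:600]; cv2.imwrite('pics/s2c.png',o[:,:,::-1])
E
```

```text
time: 3.53
tool_pos: [566.7, -45.1, 110.2]
tcp_rot: [0.682, 0.71, 0.128, 0.123]
wrist_force: [-0.8, -0.2, -0.1]
gripper_width: 0.112
grip_force: 30.0
time: 3.7
tool_pos: [567.2, -45.1, 110.2]
tcp_rot: [0.681, 0.71, 0.129, 0.124]
wrist_force: [-0.2, -1.1, 0.3]
gripper_width: 0.111
grip_force: 30.0
case [-58.17267793   5.68195567  66.00661619] tilt [0.06877392 4.41523262 0.30842523]
N 6 dp [  0.03 -10.3    0.8 ] twist [ 0.01 -0.01  0.05] | total [  0.3 -61.8   4.8] [ 0.1 -0.1  0.3] t 3.7 j [-0.35  0.43  1.7   0.21  0.69 -0.53] F [-0.2 -1.1  0.3] w 0.111 gf 30.00196784734726
```

View pics/s2c.png

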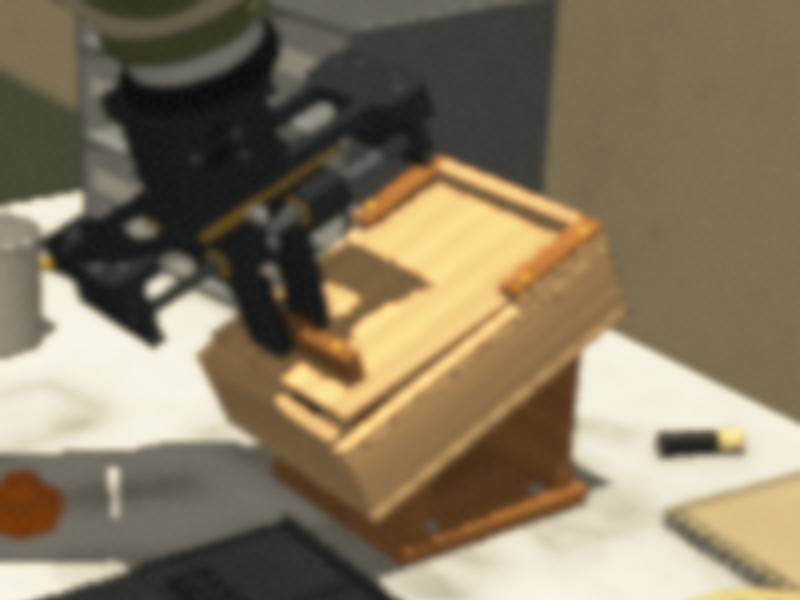

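```bash

python3 -m pendant '[{"grip":-1,"dp":[0,-10.3,0.8],"twist":[0,0,0]},{"grip":-1,"dp":[0,-10.3,0.8],"twist":[0,0,0]},{"grip":-1,"dp":[0,-10.3,0.8],"twist":[0,0,0]},{"grip":-1,"dp":[0,-10.3,0.8],"twist":[0,0,0]},{"grip":-1,"dp":[0,-10.3,0.8],"twist":[0,0,0]}]'
python3 -m pendant '[{"grip":-1,"dp":[0,-10.3,0.8],"twist":[0,0,0]},{"grip":-1,"dp":[0,0,0],"twist":[0,0,0]}]'
python3 - <<'E'
from h import *
s=robot.sense(); q=C.T@(s['tool_pos']-O); print('case',q)
th=.078; Rt=R.from_rotvec(yc*th).as_matrix()@Tlid
plan(s['tool_pos']+[0,0,60],Rt,3)
plan([410,248,90],np.c_[[1,0,0],[0,-1,0],[0,0,-1]],20)
c=shot('scene','scene3'); o=cv2.resize(c['frame'][150:310,270:470],(800,640),interpolation=cv2.INTER_CUBIC)[:600]; cv2.imwrite('pics/s3c.png',o[:,:,::-1])
E
```

```text
time: 4.17
tool_pos: [519.9, -47.1, 88.0]
tcp_rot: [0.682, 0.71, 0.128, 0.124]
wrist_force: [-0.1, -0.5, -1.0]
gripper_width: 0.111
grip_force: 30.0
time: 4.33
tool_pos: [509.2, -47.1, 82.9]
tcp_rot: [0.682, 0.71, 0.128, 0.123]
wrist_force: [-1.1, 0.5, -0.2]
gripper_width: 0.11
grip_force: 30.0
case [-122.34259388    5.7834697    65.81932209]
N 3 dp [  0.     6.98 -18.74] twist [-0.05 -0.04  0.09] | total [  0.   20.9 -56.2] [-0.1 -0.1  0.3] t 4.33 j [-0.4   0.4   1.88  0.29  0.55 -0.66] F [-1.1  0.5 -0.2] w 0.11 gf 30.02453774213791
N 20 dp [  8.67 -14.89  -2.73] twist [ 0.79 -0.82  4.56] | total [298.8 -79.4 -36.9] [ 15.7 -16.4  91.2] t 4.33 j [-0.4   0.4   1.88  0.29  0.55 -0.66] F [-1.1  0.5 -0.2] w 0.11 gf 30.02453774213791
```

View pics/s3c.png

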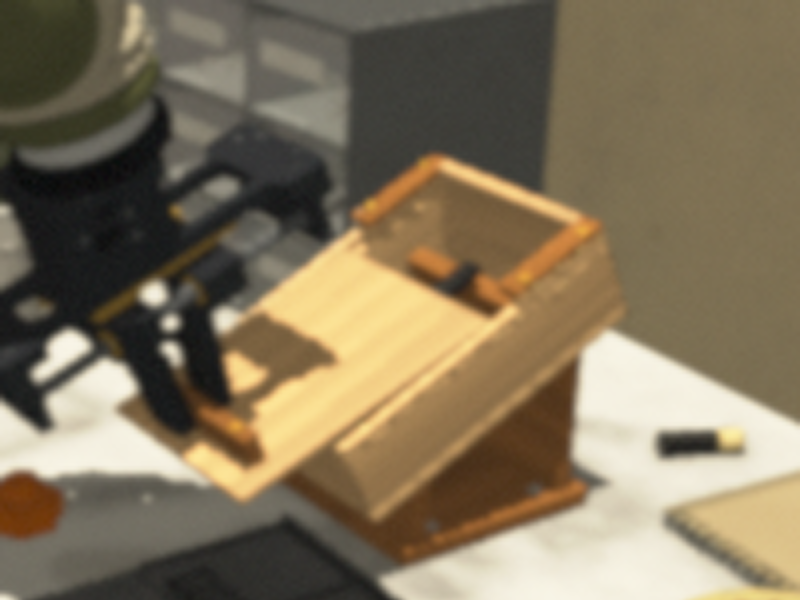

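```bash

python3 -m pendant '[{"grip":-1,"dp":[0,5.5,-14.8],"twist":[0,0,0]},{"grip":-1,"dp":[0,7,-18.7],"twist":[0,0,0]},{"grip":-1,"dp":[0,7,-18.7],"twist":[0,0,0]},{"grip":-1,"dp":[0,7,-18.7],"twist":[0,0,0]},{"grip":-1,"dp":[0,0,-10],"twist":[0,0,0]}]'
python3 -c "
from h import *
plan([410,248,140],np.c_[[1,0,0],[0,-1,0],[0,0,-1]],20)"
```

```text
time: 4.8
tool_pos: [508.9, -47.8, 171.6]
tcp_rot: [0.681, 0.71, 0.129, 0.126]
wrist_force: [0.8, -0.1, -1.7]
gripper_width: 0.106
grip_force: 30.0
N 20 dp [  8.52 -15.27  -0.89] twist [ 0.81 -0.83  4.56] | total [299.7 -92.2  -2. ] [ 16.2 -16.6  91.2] t 4.8 j [-0.4   0.25  1.76  0.21  0.8  -0.56] F [ 0.8 -0.1 -1.7] w 0.106 gf 30.005655884742737
```

```bash

python3 -m pendant '[{"grip":-1,"dp":[8.5,-15.3,-0.9],"twist":[0.8,-0.83,4.56]},{"grip":-1,"dp":[8.5,-15.3,-0.9],"twist":[0.8,-0.83,4.56]},{"grip":-1,"dp":[8.5,-15.3,-0.9],"twist":[0.8,-0.83,4.56]},{"grip":-1,"dp":[8.5,-15.3,-0.9],"twist":[0.8,-0.83,4.56]},{"grip":-1,"dp":[8.5,-15.3,-0.9],"twist":[0.8,-0.83,4.56]}]' >/dev/null
python3 -c "
from h import *
plan([410,248,140],np.c_[[1,0,0],[0,-1,0],[0,0,-1]],15)"
python3 -m pendant '[{"grip":-1,"dp":[8.5,-15.3,-0.9],"twist":[0.8,-0.83,4.56]},{"grip":-1,"dp":[8.5,-15.3,-0.9],"twist":[0.8,-0.83,4.56]},{"grip":-1,"dp":[8.5,-15.3,-0.9],"twist":[0.8,-0.83,4.56]},{"grip":-1,"dp":[8.5,-15.3,-0.9],"twist":[0.8,-0.83,4.56]},{"grip":-1,"dp":[8.5,-15.3,-0.9],"twist":[0.8,-0.83,4.56]}]'
python3 -c "
from h import *
plan([410,248,140],np.c_[[1,0,0],[0,-1,0],[0,0,-1]],10)"
```

```text
N 15 dp [  8.58 -15.14  -0.99] twist [ 0.8  -0.82  4.54] | total [ 216.6 -116.1  -10.3] [ 11.9 -12.3  68.2] t 5.22 j [-0.28  0.19  1.91  0.04  0.76  0.07] F [-0.   0.2 -2.8] w 0.11 gf 30.002748370170593
time: 5.63
tool_pos: [396.2, 79.1, 139.0]
tcp_rot: [0.918, 0.385, 0.069, 0.068]
wrist_force: [-0.2, 0.3, -1.3]
gripper_width: 0.113
grip_force: 30.0
N 10 dp [  8.63 -15.08  -1.05] twist [ 0.8  -0.82  4.54] | total [ 130.6 -107.5  -10.5] [ 8.  -8.2 45.4] t 5.63 j [-0.06  0.19  1.94 -0.08  0.83  0.77] F [-0.2  0.3 -1.3] w 0.113 gf 30.002519488334656
```

```bash

python3 -m pendant '[{"grip":-1,"dp":[8.6,-15.1,-1],"twist":[0.8,-0.82,4.54]},{"grip":-1,"dp":[8.6,-15.1,-1],"twist":[0.8,-0.82,4.54]},{"grip":-1,"dp":[8.6,-15.1,-1],"twist":[0.8,-0.82,4.54]},{"grip":-1,"dp":[8.6,-15.1,-1],"twist":[0.8,-0.82,4.54]},{"grip":-1,"dp":[8.6,-15.1,-1],"twist":[0.8,-0.82,4.54]}]' >/dev/null
python3 -c "
from h import *
log(robot.sense())"
python3 -m pendant '[{"grip":-1,"dp":[8.6,-15.1,-1],"twist":[0.8,-0.82,4.54]},{"grip":-1,"dp":[8.6,-15.1,-1],"twist":[0.8,-0.82,4.54]},{"grip":-1,"dp":[8.6,-15.1,-1],"twist":[0.8,-0.82,4.54]},{"grip":-1,"dp":[8.6,-15.1,-1],"twist":[0.8,-0.82,4.54]},{"grip":-1,"dp":[8.6,-15.1,-1],"twist":[0.8,-0.82,4.54]}]'
python3 - <<'E'
from h import *
plan([410,248,60],np.c_[[1,0,0],[0,-1,0],[0,0,-1]],4)
c=shot('scene','scene4'); o=cv2.resize(c['frame'][60:360,100:500],(800,600),interpolation=cv2.INTER_CUBIC); cv2.imwrite('pics/s4c.png',o[:,:,::-1])
E
```

```text
time: 6.47
tool_pos: [409.5, 248.7, 139.5]
tcp_rot: [1.0, 0.0, -0.0, -0.0]
wrist_force: [0.3, -0.0, -2.0]
gripper_width: 0.111
grip_force: 30.0
N 4 dp [ 0.13  0.18 19.87] twist [-0.01  0.01  0.  ] | total [ 0.6  0.8 79.5] [-0.   0.1  0. ] t 6.47 j [0.3  0.36 1.65 0.   1.13 1.87] F [ 0.3 -0.  -2. ] w 0.111 gf 30.002233386039734
```

View pics/s4c.png

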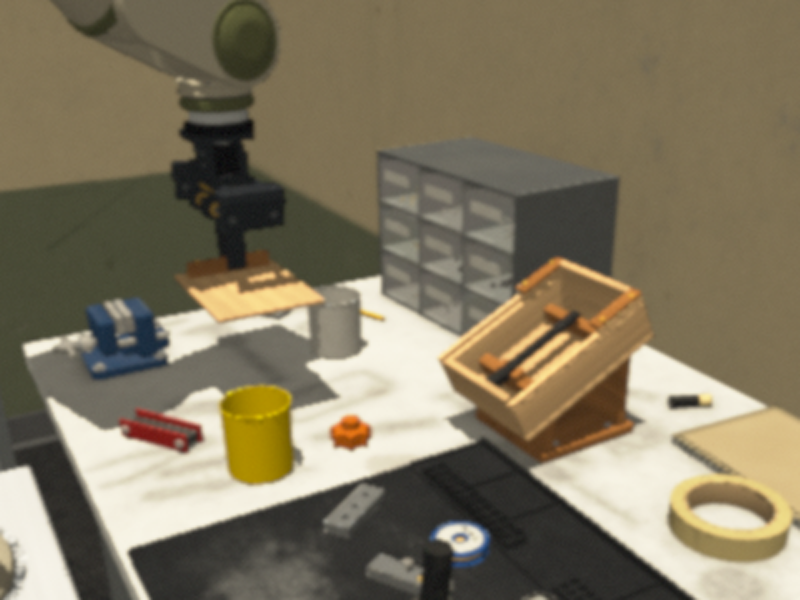

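```bash

python3 -m pendant '[{"grip":-1,"dp":[0,0,22],"twist":[0,0,0]},{"grip":-1,"dp":[0,0,26],"twist":[0,0,0]},{"grip":-1,"dp":[0,0,26],"twist":[0,0,0]},{"grip":-1,"dp":[0,0,26],"twist":[0,0,0]},{"grip":-1,"dp":[0,0,14],"twist":[0,0,0]}]' >/dev/null
python3 -m pendant '[{"grip":-1,"dp":[0,0,5],"twist":[0,0,0]},{"grip":-1,"dp":[0,0,3],"twist":[0,0,0]},{"grip":-1,"dp":[0,0,0],"twist":[0,0,0]}]'
```

```text
time: 7.18
tool_pos: [409.3, 247.4, 17.4]
tcp_rot: [1.0, 0.002, -0.0, -0.0]
wrist_force: [-1.0, -0.7, -1.3]
gripper_width: 0.113
grip_force: 30.0
```

```bash

python3 -m pendant '[{"grip":-1,"dp":[0,0,2],"twist":[0,0,0]},{"grip":-1,"dp":[0,0,2],"twist":[0,0,0]},{"grip":-1,"dp":[0,0,0],"twist":[0,0,0]}]'
python3 -m pendant '[{"grip":-1,"dp":[0,0,2],"twist":[0,0,0]},{"grip":-1,"dp":[0,0,0],"twist":[0,0,0]}]'
```

```text
time: 7.43
tool_pos: [409.1, 247.4, 13.6]
tcp_rot: [1.0, 0.002, 0.0, -0.0]
wrist_force: [0.1, -0.1, -1.6]
gripper_width: 0.111
grip_force: 30.0
time: 7.6
tool_pos: [408.9, 247.4, 11.3]
tcp_rot: [1.0, 0.002, -0.0, -0.0]
wrist_force: [0.2, 0.3, -0.2]
gripper_width: 0.109
grip_force: 30.0
```

```bash

python3 -m pendant '[{"grip":-0.4,"dp":[0,0,0],"twist":[0,0,0]},{"grip":-0.3,"dp":[0,0,0],"twist":[0,0,0]},{"grip":-0.3,"dp":[0,0,0],"twist":[0,0,0]},{"grip":-0.3,"dp":[0,0,-5],"twist":[0,0,0]},{"grip":-0.3,"dp":[0,0,-15],"twist":[0,0,0]}]'
python3 -m pendant '[{"grip":-0.1,"dp":[0,0,-35],"twist":[0,0,0]},{"grip":-0.1,"dp":[0,0,-35],"twist":[0,0,0]},{"grip":-0.1,"dp":[0,0,-35],"twist":[0,0,0]},{"grip":-0.1,"dp":[0,0,-35],"twist":[0,0,0]},{"grip":-0.1,"dp":[0,0,-20],"twist":[0,0,0]}]'
python3 - <<'E'
from h import *
log(robot.sense())
c=shot('top','top5'); W=cloud(c)
l=W[(W[...,0]>330)&(W[...,0]<480)&(W[...,1]>100)&(W[...,1]<285)&(W[...,2]>-10)&(W[...,2]<40)]
print(len(l),[ (np.percentile(l[:,2],p)).round(1) for p in (5,50,95,99)])
# brush in case: dark pixels
Q=(W-O)@C; V=cv2.cvtColor(c['frame'],cv2.COLOR_RGB2HSV)[...,2]
m=(abs(Q[...,0])<78)&(abs(Q[...,1])<45)&(Q[...,2]>15)&(Q[...,2]<45)&(V<55)
b=Q[m]; print('brush',len(b),np.percentile(b,[2,50,98],axis=0).round(1).tolist())
for x in range(-70,75,15):
    k=b[abs(b[:,0]-x)<8]
    if len(k): print(x,len(k),np.median(k,0).round(1))
# kinematics fit
D=[json.loads(x) for x in open('log.txt')]
J=np.array([d[0] for d in D]);P=np.array([d[1] for d in D]);T=np.array([R.from_quat(d[2]).as_matrix() for d in D])
Ry=lambda a:R.from_euler('y',a).as_matrix()
def fk(j,p,q=None):
    a2,b3,a3,d6,sh,b5,off=p
    from numpy import array as A
    T1=R.from_euler('z',j[0]).as_matrix(); A2=T1@Ry(j[1]); A3=A2@Ry(j[2]); A4=A3@R.from_euler('z',j[3]).as_matrix(); A5=A4@Ry(j[4])
    pos=T1@A([off,0,sh])+A2@A([0,0,a2])+A3@A([b3,0,a3])+A5@A([b5,0,d6]); return pos,A5@R.from_euler('z',j[5]).as_matrix()
from scipy.optimize import least_squares
f=lambda p:np.concatenate([fk(j,p)[0]-x for j,x in zip(J,P)])
best=least_squares(f,[390,0,420,250,360,0,0]); print(best.x.round(1),np.abs(best.fun).max())
for j,t in zip(J[:8:3],T[:8:3]): print((fk(j,best.x)[1].T@t).round(2).tolist())
np.save('kin.npy',best.x)
E
```

```text
time: 8.02
tool_pos: [408.1, 247.0, 30.5]
tcp_rot: [1.0, 0.002, -0.002, 0.0]
wrist_force: [-0.2, 0.8, -0.3]
gripper_width: 0.352
grip_force: 0.0
time: 8.43
tool_pos: [409.6, 247.6, 195.4]
tcp_rot: [1.0, 0.002, 0.002, -0.001]
wrist_force: [0.7, -0.1, 0.9]
gripper_width: 0.451
grip_force: 0.0
4970 [np.float64(-2.1), np.float64(4.1), np.float64(9.1), np.float64(23.0)]
brush 356 [[-75.3, -5.7, 32.1], [-14.4, 0.0, 36.9], [45.4, 6.0, 41.0]]
-70 46 [-69.   -0.3  37. ]
-55 44 [-54.9  -0.5  37.2]
-40 45 [-39.5  -0.   37.5]
-25 44 [-24.9  -1.1  36.3]
-10 44 [-10.1   0.3  37.1]
5 48 [ 5.2  0.1 36.7]
20 44 [20.3  0.3 36.7]
35 44 [35.2  0.2 37.7]
50 16 [45.4 -0.3 37.6]
[504.1 229.6 308.5 395.1 446.9 255.9 316.5] 142.42680658481262
[[0.0, -1.0, -0.0], [1.0, 0.0, 0.0], [-0.0, -0.0, 1.0]]
[[0.0, -1.0, -0.0], [1.0, 0.0, 0.0], [-0.0, -0.0, 1.0]]
[[0.0, -1.0, -0.0], [1.0, 0.0, 0.0], [-0.0, -0.0, 1.0]]
```

```bash
cat > kin.py <<'E'
from h import *
from scipy.optimize import least_squares
Ry=lambda a:R.from_euler('y',a).as_matrix(); Rz=lambda a:R.from_euler('z',a).as_matrix()
F=np.array([[0,-1,0],[1,0,0],[0,0,1.]])
def fk(j,p):
    a2,a3x,a3z,d6,sh,b5,off,oy=p
    T1=Rz(j[0]); A2=T1@Ry(j[1]); A3=A2@Ry(j[2]); A5=A3@Rz(j[3])@Ry(j[4])
    return T1@[off,oy,sh]+A2@[0,0,a2]+A3@[a3x,0,a3z]+A5@[b5,0,d6], A5@Rz(j[5])@F
lo=np.array([-3.11,-.89,.22,-1.42,.17,-2.88]);hi=np.array([3.11,2.33,2.48,4.56,2.85,2.88])
def ik(tp,tR,j0,p):
    f=lambda j:np.concatenate([(fk(j,p)[0]-tp)/100,R.from_matrix(fk(j,p)[1].T@tR).as_rotvec()])
    r=least_squares(f,np.clip(j0,lo+.01,hi-.01),bounds=(lo,hi)); return r.x,np.abs(r.fun).max()
def margin(j): return np.min(np.minimum(j-lo,hi-j))
# dl: tool lean at the pick (deg), s: sign of tool y
def pickR(dl,s):
    z=R.from_rotvec(yc*np.radians(dl)).apply(-zc); y=s*yc; return np.c_[np.cross(y,z),y,z]
B0=np.c_[-yc,xc,zc]
def mugR(dl,s,psi,lean):   # psi: azimuth the brush z side (away from tool) ; lean: top tips to the tool's pointing side
    a=np.radians(psi); h=np.array([np.cos(a),np.sin(a),0]); l=np.radians(lean)
    y=np.array([0,0,np.cos(l)])+h*np.sin(l); z=np.cos(l)*-h+np.array([0,0,np.sin(l)]); B=np.c_[np.cross(y,z),y,z]
    return B@B0.T@pickR(dl,s),B
E
python3 - <<'E'
from kin import *
D=[json.loads(x) for x in open('log.txt')]
J=[np.array(d[0]) for d in D];P=[d[1] for d in D]
T=np.array([R.from_quat(d[2]).as_matrix() for d in D])
print(max(np.abs(fk(j,np.zeros(8))[1]-t).max() for j,t in zip(J,T)))
b=least_squares(lambda p:np.concatenate([fk(j,p)[0]-x for j,x in zip(J,P)]),[390,90,340,250,360,80,0,100]); p=b.x; print(p.round(1),np.abs(b.fun).max()); np.save('kin.npy',p)
j0=J[-1]; res=[]
M=np.array([538.7,259.3,0])
for s in (1,-1):
  for dl in (-5,5,15,25):
    Rp=pickR(dl,s); 
    jp,e=ik(cp(28,0,24),Rp,j0*[1,1,1,1,1,0]+[0,0,0,0,0,s*-1.4],p); print('pick',s,dl,jp.round(2),round(e,4),round(margin(jp),2))
    if e>1e-3: continue
    for lean in (0,10,20):
      for psi in range(-180,180,30):
        Rm,Bm=mugR(dl,s,psi,lean)
        off=B0.T@(cp(28,0,24)-cp(-12,0,23)); ms=[]
        for zz in (8,55):
          end=M+[0,0,zz]-Bm[:,1]*0 ; bo=end-Bm@[0,-65,10]; tp=bo+Bm@off
          best=max((( -round(e2,3),round(margin(j),2),tuple(j.round(2))) for j,e2 in (ik(tp,Rm,sd,p) for sd in (jp,jp*[1,1,1,0,1,1]+[.5,0,0,1.5,.3,0],jp*[1,1,1,0,1,1]+[.5,0,0,3.1,.3,0]))))
          ms.append(best)
        w=min(ms)
        if w[0]>-.002: res.append((w[1],s,dl,lean,psi,ms[0][2],ms[1][2]))
res.sort(reverse=True)
for r in res[:25]: print(r)
E
```

```text
4.926614671774132e-16
[537.1 103.  350.8 250.1 130.1  -0.   -0.  117.5] 1.5347723092418164e-12
pick 1 -5 [-0.32  0.54  1.56  0.32  0.57 -2.15] 0.0 0.4
pick 1 5 [-0.29  0.57  1.42  0.15  0.82 -1.98] 0.0 0.65
pick 1 15 [-0.27  0.62  1.28  0.06  1.07 -1.9 ] 0.0 0.9
pick 1 25 [-0.25  0.69  1.14  0.    1.32 -1.85] 0.0 0.92
pick -1 -5 [-0.32  0.54  1.56  0.32  0.57  0.99] 0.0 0.4
pick -1 5 [-0.29  0.57  1.42  0.15  0.82  1.16] 0.0 0.65
pick -1 15 [-0.27  0.62  1.28  0.06  1.07  1.24] 0.0 0.9
pick -1 25 [-0.25  0.69  1.14  0.    1.32  1.29] 0.0 0.92
(np.float64(1.09), -1, 25, 20, 120, (np.float64(0.04), np.float64(0.71), np.float64(1.35), np.float64(0.68), np.float64(1.52), np.float64(-0.67)), (np.float64(0.04), np.float64(0.65), np.float64(1.31), np.float64(0.68), np.float64(1.6), np.float64(-0.61)))
(np.float64(1.09), -1, 15, 20, 120, (np.float64(0.0), np.float64(0.77), np.float64(1.35), np.float64(0.79), np.float64(1.62), np.float64(-0.73)), (np.float64(0.0), np.float64(0.71), np.float64(1.31), np.float64(0.8), np.float64(1.69), np.float64(-0.66)))
(np.float64(1.07), -1, 25, 10, 120, (np
[... 5180 characters left out ...]
), np.float64(1.66), np.float64(1.4), np.float64(1.59), np.float64(-0.97)), (np.float64(-0.15), np.float64(0.78), np.float64(1.66), np.float64(1.4), np.float64(1.6), np.float64(-0.87)))
(np.float64(0.82), -1, -5, 0, 90, (np.float64(-0.18), np.float64(0.94), np.float64(1.66), np.float64(1.46), np.float64(1.74), np.float64(-1.03)), (np.float64(-0.18), np.float64(0.85), np.float64(1.66), np.float64(1.47), np.float64(1.75), np.float64(-0.95)))
(np.float64(0.8), -1, 15, 20, 150, (np.float64(0.09), np.float64(0.86), np.float64(1.11), np.float64(0.54), np.float64(1.97), np.float64(-0.96)), (np.float64(0.09), np.float64(0.81), np.float64(1.07), np.float64(0.56), np.float64(2.05), np.float64(-0.91)))
```

```bash
python3 - <<'E'
from kin import *
p=np.load('kin.npy'); W=cloud(load('top0'))
k=W[(W[...,1]>60)&(W[...,1]<430)&(W[...,2]>40)&(W[...,2]<200)&(W[...,0]>590)&(W[...,0]<760)]
print('cab front min x',np.percentile(k[:,0],[.5,2,5]),'y',np.percentile(k[:,1],[1,99]))
for a in range(100,420,40):
    q=k[abs(k[:,1]-a)<20]; print(a,q[:,0].min().round() if len(q) else None,end=' ')
print()
M=np.array([538.7,259.3,0]); s=-1
for dl in (15,20):
  jp,_=ik(cp(28,0,24),pickR(dl,s),np.array([-.27,.62,1.28,.06,1.07,1.24]),p)
  for lean in (5,15):
    for psi in (30,45,60,75):
      Rm,Bm=mugR(dl,s,psi,lean); off=B0.T@(cp(28,0,24)-cp(-12,0,23))
      o=[]
      for zz in (8,60,120):
        tp=M+[0,0,zz]-Bm@[0,-65,10]+Bm@off
        j,e=ik(tp,Rm,np.array([0,.7,1.6,1,1.3,-.6]),p); o+=[(j.round(2).tolist(),round(e,3),round(margin(j),2))]
      print(dl,lean,psi,tp.round(),*o)
E
```

```text
cab front min x [676.31511076 680.32781729 682.63121792] y [105.28288438 410.29556909]
100 700.0 140 690.0 180 687.0 220 684.0 260 681.0 300 684.0 340 675.0 380 674.0 
15 5 30 [554. 268. 224.] ([0.09, 0.64, 2.1, 2.6, 0.87, -1.36], np.float64(0.0), np.float64(0.38)) ([0.09, 0.51, 2.06, 2.51, 0.72, -1.22], np.float64(0.0), np.float64(0.42)) ([0.09, 0.36, 2.0, 2.33, 0.57, -1.0], np.float64(0.0), np.float64(0.4))
15 5 45 [552. 272. 224.] ([-0.03, 0.65, 2.05, 2.14, 0.95, -1.17], np.float64(0.0), np.float64(0.43)) ([-0.03, 0.52, 2.02, 2.03, 0.87, -0.99], np.float64(0.0), np.float64(0.46)) ([-0.03, 0.39, 1.96, 1.86, 0.79, -0.75], np.float64(0.0), np.float64(0.52))
15 5 60 [548. 275. 224.] ([-0.11, 0.67, 1.95, 1.75, 1.06, -1.01], np.float64(0.0), np.float64(0.53)) ([-0.11, 0.55, 1.92, 1.67, 1.04, -0.85], np.float64(0.0), np.float64(0.56)) ([-0.11, 0.43, 1.86, 1.56, 1.03, -0.64], np.float64(0.0), np.float64(0.62))
15 5 75 [543. 277. 224.] ([-0.14, 0.7, 1.81, 1.45, 1.22, -0.89], np.float64(0.0), np.float64(0.67)) ([-0.14, 0.6, 1.78, 1.41, 1.24, -0.76], np.float64(0.0), np.float64(0.7)) ([-0.14
[... 2373 characters left out ...]
.59, -0.7], np.float64(0.0), np.float64(0.42)) ([0.05, 0.45, 1.85, 1.53, 0.58, -0.43], np.float64(0.0), np.float64(0.41)) ([0.05, 0.35, 1.78, 1.28, 0.61, -0.12], np.float64(0.0), np.float64(0.44))
20 15 60 [557. 290. 219.] ([-0.01, 0.58, 1.83, 1.45, 0.8, -0.62], np.float64(0.0), np.float64(0.63)) ([-0.01, 0.48, 1.78, 1.32, 0.83, -0.43], np.float64(0.0), np.float64(0.66)) ([-0.01, 0.38, 1.71, 1.18, 0.88, -0.22], np.float64(0.0), np.float64(0.71))
20 15 75 [548. 294. 219.] ([-0.04, 0.62, 1.73, 1.22, 1.02, -0.6], np.float64(0.0), np.float64(0.75)) ([-0.04, 0.53, 1.68, 1.15, 1.07, -0.46], np.float64(0.0), np.float64(0.8)) ([-0.04, 0.44, 1.62, 1.08, 1.13, -0.3], np.float64(0.0), np.float64(0.86))
```

```bash
python3 - <<'E'
from kin import *
Rp=pickR(15,-1); print(cp(28,0,24),Rp[:,2])
plan(cp(28,0,24)-110*Rp[:,2],Rp,18)
E
```

```text
[663.22449975 -47.46834875 108.58469822] [ 0.1735424   0.00606023 -0.98480775]
N 18 dp [12.72 16.69 -0.  ] twist [-0.    0.53 -0.1 ] | total [232.4 297.  -18.2] [-0.   9.5 -1.8] t 8.48 j [0.3  0.29 1.56 0.   1.28 1.86] F [1.5 0.1 3. ] w 0.45 gf 0.0
```

```bash

python3 -m pendant '[{"grip":-0.1,"dp":[12.7,16.7,0],"twist":[0,0.53,-0.1]},{"grip":-0.1,"dp":[12.7,16.7,0],"twist":[0,0.53,-0.1]},{"grip":-0.1,"dp":[12.7,16.7,0],"twist":[0,0.53,-0.1]},{"grip":-0.1,"dp":[12.7,16.7,0],"twist":[0,0.53,-0.1]},{"grip":-0.1,"dp":[12.7,16.7,0],"twist":[0,0.53,-0.1]}]' >/dev/null
python3 -m pendant '[{"grip":-0.1,"dp":[12.7,16.7,0],"twist":[0,0.53,-0.1]},{"grip":-0.1,"dp":[12.7,16.7,0],"twist":[0,0.53,-0.1]},{"grip":-0.1,"dp":[12.7,16.7,0],"twist":[0,0.53,-0.1]},{"grip":-0.1,"dp":[12.7,16.7,0],"twist":[0,0.53,-0.1]},{"grip":-0.1,"dp":[12.7,16.7,0],"twist":[0,0.53,-0.1]}]' >/dev/null
python3 -m pendant '[{"grip":-0.1,"dp":[12.7,16.7,0],"twist":[0,0.53,-0.1]},{"grip":-0.1,"dp":[12.7,16.7,0],"twist":[0,0.53,-0.1]},{"grip":-0.1,"dp":[12.7,16.7,0],"twist":[0,0.53,-0.1]},{"grip":-0.1,"dp":[12.7,16.7,0],"twist":[0,0.53,-0.1]},{"grip":-0.1,"dp":[12.7,16.7,0],"twist":[0,0.53,-0.1]}]' >/dev/null
python3 -m pendant '[{"grip":-0.1,"dp":[12.7,16.7,0],"twist":[0,0.53,-0.1]},{"grip":-0.1,"dp":[12.7,16.7,0],"twist":[0,0.53,-0.1]},{"grip":-0.1,"dp":[12.7,16.7,0],"twist":[0,0.53,-0.1]},{"grip":-0.1,"dp":[0,0,0],"twist":[0,0,0]}]'
python3 - <<'E'
from kin import *
Rp=pickR(15,-1)
plan(cp(28,0,24),Rp,5)
c=shot('wrist','wrist6'); W=cloud(c); Q=(W-O)@C; V=c['frame'].max(-1)
m=(abs(Q[...,0])<78)&(abs(Q[...,1])<40)&(Q[...,2]>30)&(Q[...,2]<44)&(V<60)
b=Q[m]; print(len(b),np.percentile(b,[1,50,99],axis=0).round(1).tolist())
for x in range(-70,75,20):
    k=b[abs(b[:,0]-x)<8]
    if len(k): print(x,len(k),np.median(k,0).round(1))
E
```

```text
time: 10.07
tool_pos: [643.5, -51.7, 208.7]
tcp_rot: [0.996, 0.016, 0.083, 0.0]
wrist_force: [0.2, 0.4, -1.2]
gripper_width: 0.448
grip_force: 0.0
N 5 dp [ 0.53 -0.75 20.41] twist [ 0.04  0.1  -0.02] | total [  3.   -3.9 102. ] [ 0.2  0.5 -0.1] t 10.07 j [-0.28  0.5   1.2   0.05  1.29  1.25] F [ 0.2  0.4 -1.2] w 0.448 gf 0.0
1730 [[-49.0, -5.4, 34.4], [17.7, 0.8, 37.4], [49.7, 6.4, 38.9]]
-50 34 [-48.9   5.3  37. ]
-30 84 [-27.6   4.5  37.1]
-10 278 [-9.1  0.9 37.5]
10 345 [10.5  0.6 37.5]
30 399 [30.1  0.4 37.5]
50 265 [46.8  0.2 37.1]
```

View pics/wrist6.png

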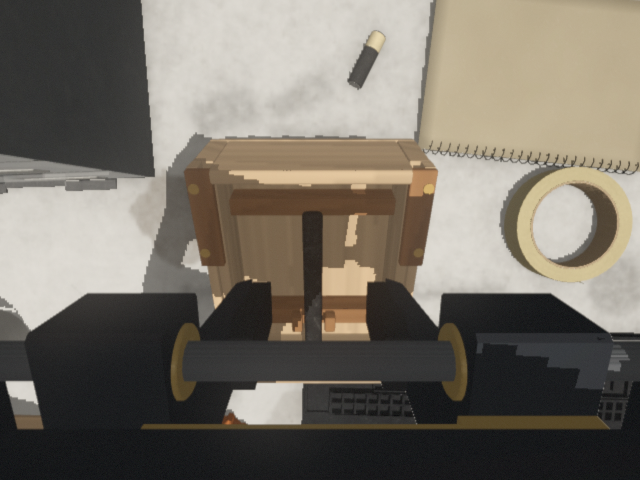

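```bash

python3 -m pendant '[{"grip":-0.1,"dp":[0.4,-0.9,20.8],"twist":[0,0.1,0]},{"grip":-0.1,"dp":[0.4,-0.9,20.8],"twist":[0,0.1,0]},{"grip":-0.1,"dp":[0.4,-0.9,20.8],"twist":[0,0.1,0]},{"grip":-0.1,"dp":[0.4,-0.9,20.8],"twist":[0,0.1,0]},{"grip":-0.1,"dp":[0.4,-0.9,20.8],"twist":[0,0.1,0]}]'
python3 -m pendant '[{"grip":-0.1,"dp":[0,0,0],"twist":[0,0,0]},{"grip":-1,"dp":[0,0,0],"twist":[0,0,0]},{"grip":-1,"dp":[0,0,0],"twist":[0,0,0]},{"grip":-1,"dp":[0,0,0],"twist":[0,0,0]},{"grip":-1,"dp":[0,0,0],"twist":[0,0,0]}]'
python3 - <<'E'
from kin import *
s=robot.sense(); q=C.T@(s['tool_pos']-O); print('case',q, s['gripper_width'],s['grip_force'],s['wrist_force'])
np.save('grasp.npy',np.r_[s['tool_pos'],s['tcp_rot']])
plan(s['tool_pos']+60*zc,pickR(15,-1),4)
E
```

```text
time: 10.53
tool_pos: [660.9, -42.8, 106.0]
tcp_rot: [0.996, 0.018, 0.087, -0.0]
wrist_force: [0.5, -0.4, -0.4]
gripper_width: 0.442
grip_force: 0.0
time: 10.95
tool_pos: [661.8, -44.0, 108.4]
tcp_rot: [0.996, 0.018, 0.088, 0.0]
wrist_force: [-0.6, -0.2, 0.1]
gripper_width: 0.173
grip_force: 0.0
case [26.78257418  3.52993116 24.39611186] 0.17314226572176847 0.022657199297100306 [-0.6499902  -0.23125509  0.10068832]
N 4 dp [ -3.87   0.03 -14.49] twist [ 0.04 -0.02  0.01] | total [-15.4   0.2 -58. ] [ 0.2 -0.1  0.1] t 10.95 j [-0.26  0.62  1.29  0.06  1.07  1.25] F [-0.6 -0.2  0.1] w 0.173 gf 0.022657199297100306
```

```bash

python3 -m pendant '[{"grip":-1,"dp":[0,0,0],"twist":[0,0,0]},{"grip":-1,"dp":[0,0,0],"twist":[0,0,0]},{"grip":-1,"dp":[0,0,0],"twist":[0,0,0]}]'
python3 -m pendant '[{"grip":-1,"dp":[-2,0,-7],"twist":[0,0,0]},{"grip":-1,"dp":[-4,0,-14.5],"twist":[0,0,0]},{"grip":-1,"dp":[-4,0,-14.5],"twist":[0,0,0]},{"grip":-1,"dp":[-4,0,-14.5],"twist":[0,0,0]},{"grip":-1,"dp":[-4,0,-14.5],"twist":[0,0,0]}]'
python3 -m pendant '[{"grip":-1,"dp":[-5,0,-20],"twist":[0,0,0]},{"grip":-1,"dp":[-5,0,-20],"twist":[0,0,0]},{"grip":-1,"dp":[-5,0,-20],"twist":[0,0,0]},{"grip":-1,"dp":[0,0,0],"twist":[0,0,0]}]'
python3 - <<'E'
from kin import *
s=robot.sense(); A=R.from_quat(s['tcp_rot']).as_matrix()
c=shot('wrist','wrist7'); W=cloud(c); Q=(W-s['tool_pos'])@A   # tool coords
V=c['frame'].max(-1)
m=(abs(Q[...,1])<12)&(Q[...,2]<25)&(Q[...,2]>-35)&(abs(Q[...,0])<140)&(V<60)
b=Q[m]; print(len(b),np.percentile(b,[1,50,99],axis=0).round(1).tolist())
for x in range(-120,121,15):
    k=b[abs(b[:,0]-x)<7]
    if len(k)>5: print(x,len(k),np.median(k,0).round(1))
M=np.array([538.7,259.3,0]); off=B0.T@(cp(26.8,0,26)-cp(-13,0,23)); print('off',off)
Rm,Bm=mugR(15,-1,65,10); tp=M+[0,0,150]-Bm@[0,-65,10]+Bm@off; print(tp); plan(tp,Rm,25)
E
```

```text
time: 11.2
tool_pos: [661.8, -44.1, 108.2]
tcp_rot: [0.996, 0.018, 0.088, -0.0]
wrist_force: [-2.8, -0.0, 6.0]
gripper_width: 0.142
grip_force: 29.8
time: 11.62
tool_pos: [631.6, -44.8, 169.6]
tcp_rot: [0.996, 0.018, 0.087, -0.0]
wrist_force: [-0.8, -0.6, -0.2]
gripper_width: 0.145
grip_force: 30.0
time: 11.95
tool_pos: [607.1, -45.8, 229.4]
tcp_rot: [0.996, 0.018, 0.09, 0.001]
wrist_force: [0.3, -0.3, 0.6]
gripper_width: 0.143
grip_force: 30.0
4882 [[-65.6, -11.5, -33.7], [4.8, 0.1, -14.4], [19.4, 11.5, 6.3]]
-60 465 [-59.8   0.1   4.5]
-45 555 [-44.9   0.1  -0. ]
-30 13 [-36.7  -0.7  -2.9]
-15 264 [-10.1   0.2 -10.4]
0 1240 [  0.6  -0.  -14.3]
15 2109 [  9.2  -0.2 -17.5]
off [-4.64598921e-15  3.98000000e+01  3.00000000e+00]
[549.30433036 282.04105985 251.99231527]
N 25 dp [  4.31 -13.04   3.39] twist [ 1.6   1.96 -2.06] | total [ -41.  -329.5  -34. ] [ 40.   49.1 -51.6] t 12.0 j [-0.29  0.42  1.28  0.06  1.27  1.23] F [-0.1 -0.1 -1.3] w 0.142 gf 29.994378983974457
```

View pics/wrist7.png

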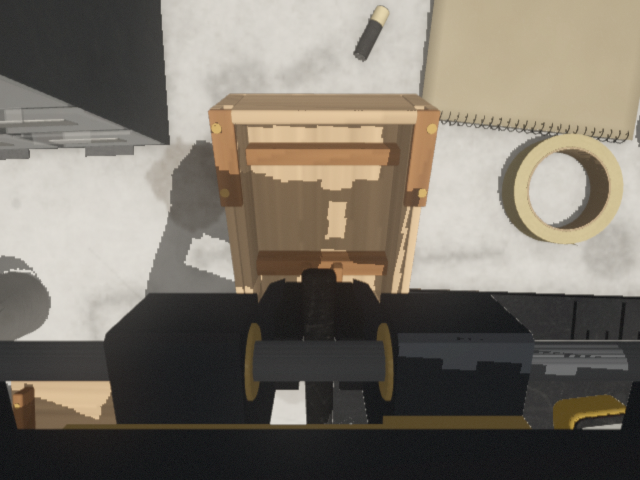

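```bash

python3 -m pendant '[{"grip":-1,"dp":[4.3,-13,3.4],"twist":[1.6,1.96,-2.06]},{"grip":-1,"dp":[4.3,-13,3.4],"twist":[1.6,1.96,-2.06]},{"grip":-1,"dp":[4.3,-13,3.4],"twist":[1.6,1.96,-2.06]},{"grip":-1,"dp":[4.3,-13,3.4],"twist":[1.6,1.96,-2.06]},{"grip":-1,"dp":[4.3,-13,3.4],"twist":[1.6,1.96,-2.06]}]'
python3 -m pendant '[{"grip":-1,"dp":[4.3,-13,3.4],"twist":[1.6,1.96,-2.06]},{"grip":-1,"dp":[4.3,-13,3.4],"twist":[1.6,1.96,-2.06]},{"grip":-1,"dp":[4.3,-13,3.4],"twist":[1.6,1.96,-2.06]},{"grip":-1,"dp":[4.3,-13,3.4],"twist":[1.6,1.96,-2.06]},{"grip":-1,"dp":[4.3,-13,3.4],"twist":[1.6,1.96,-2.06]}]'
cat >> kin.py <<'E'
M=np.array([538.7,259.3,0]); off=np.array([0,40,1.]); Rm,Bm=mugR(15,-1,65,10)
def endtcp(e): return np.array(e)-Bm@[0,-65,10]+Bm@off
def brush():   # where brush_end and bristles are now, mug frame
    s=robot.sense(); A=R.from_quat(s['tcp_rot']).as_matrix(); B=A@pickR(15,-1).T@B0; o=s['tool_pos']-B@off
    print('end',(o+B@[0,-65,10]-M).round(1),'bristles',(o+B@[0,-42,7]-M).round(1),'F',s['wrist_force'].round(1),'t',s['time'])
E
python3 -c "
from kin import *
brush(); plan(endtcp(M+[0,0,150]),Rm,15)"
```

```text
time: 12.42
tool_pos: [624.2, 22.8, 214.1]
tcp_rot: [0.977, 0.113, 0.17, -0.064]
wrist_force: [0.3, -0.0, -0.5]
gripper_width: 0.14
grip_force: 30.0
time: 12.83
tool_pos: [627.9, 93.1, 214.8]
tcp_rot: [0.938, 0.206, 0.249, -0.126]
wrist_force: [-1.1, 0.7, -0.4]
gripper_width: 0.141
grip_force: 30.0
end [  14.8 -193.6  145.4] bristles [  31.7 -187.1  159.9] F [-1.1  0.7 -0.4] t 12.8333
N 15 dp [  4.57 -13.08   3.33] twist [ 1.58  1.97 -2.08] | total [  19.5 -208.4    1.1] [ 23.7  29.6 -31.1] t 12.83 j [-0.21  0.39  1.47  0.53  0.97  0.69] F [-1.1  0.7 -0.4] w 0.141 gf 29.994564950466156
```

```bash

python3 -m pendant '[{"grip":-1,"dp":[4.6,-13.1,3.3],"twist":[1.6,1.97,-2.08]},{"grip":-1,"dp":[4.6,-13.1,3.3],"twist":[1.6,1.97,-2.08]},{"grip":-1,"dp":[4.6,-13.1,3.3],"twist":[1.6,1.97,-2.08]},{"grip":-1,"dp":[4.6,-13.1,3.3],"twist":[1.6,1.97,-2.08]},{"grip":-1,"dp":[4.6,-13.1,3.3],"twist":[1.6,1.97,-2.08]}]'
python3 -m pendant '[{"grip":-1,"dp":[4.6,-13.1,3.3],"twist":[1.6,1.97,-2.08]},{"grip":-1,"dp":[4.6,-13.1,3.3],"twist":[1.6,1.97,-2.08]},{"grip":-1,"dp":[4.6,-13.1,3.3],"twist":[1.6,1.97,-2.08]},{"grip":-1,"dp":[4.6,-13.1,3.3],"twist":[1.6,1.97,-2.08]},{"grip":-1,"dp":[4.6,-13.1,3.3],"twist":[1.6,1.97,-2.08]}]' >/dev/null
python3 -m pendant '[{"grip":-1,"dp":[4.6,-13.1,3.3],"twist":[1.6,1.97,-2.08]},{"grip":-1,"dp":[4.6,-13.1,3.3],"twist":[1.6,1.97,-2.08]},{"grip":-1,"dp":[4.6,-13.1,3.3],"twist":[1.6,1.97,-2.08]},{"grip":-1,"dp":[4.6,-13.1,3.3],"twist":[1.6,1.97,-2.08]},{"grip":-1,"dp":[4.6,-13.1,3.3],"twist":[1.6,1.97,-2.08]}]'
python3 - <<'E'
from kin import *
brush(); plan(endtcp(M+[0,0,150]),Rm,2)
c=shot('scene','scene8'); o=cv2.resize(c['frame'][60:280,170:430],(780,600),interpolation=cv2.INTER_CUBIC); cv2.imwrite('pics/s8c.png',o[:,:,::-1])
c=shot('top','top8')
np.set_printoptions(suppress=True)
# predicted pixels of brush end/top & mug rim in scene
E
```

```text
time: 13.25
tool_pos: [617.2, 162.8, 224.1]
tcp_rot: [0.88, 0.295, 0.324, -0.185]
wrist_force: [0.1, 0.0, 0.7]
gripper_width: 0.142
grip_force: 30.0
time: 14.08
tool_pos: [549.7, 283.7, 252.8]
tcp_rot: [0.711, 0.454, 0.452, -0.29]
wrist_force: [-0.4, 0.7, -0.7]
gripper_width: 0.144
grip_force: 30.0
end [-5.00e-01 -1.00e-01  1.51e+02] bristles [  2.5   6.2 173.1] F [-0.4  0.7 -0.7] t 14.0833
N 2 dp [-0.37  0.15  0.36] twist [-0.14 -0.01 -0.  ] | total [-0.7  0.3  0.7] [-0.3 -0.  -0. ] t 14.08 j [-0.09  0.38  1.74  1.34  1.07 -0.41] F [-0.4  0.7 -0.7] w 0.144 gf 29.994887709617615
```

View pics/s8c.png

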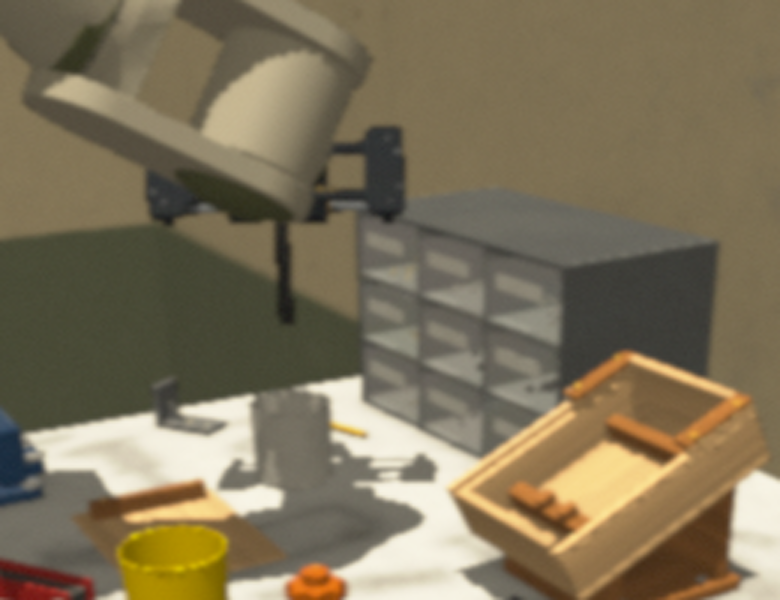

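```bash
python3 - <<'E'
from kin import *
def pj(c,P):
    q=(c['world_to_cam']@np.r_[P,1])[:3]; return np.array([c['cx']+c['fx']*q[0]/-q[2],c['cy']-c['fy']*q[1]/-q[2]]).round(1)
s=robot.sense(); A=R.from_quat(s['tcp_rot']).as_matrix(); B=A@pickR(15,-1).T@B0; o=s['tool_pos']-B@off
c=load('scene8'); print('pred end',pj(c,o+B@[0,-65,10]),'bristle',pj(c,o+B@[0,-42,7]),'mug axis top',pj(c,M+[0,0,76]),'bottom',pj(c,M), 'mm/px',1/ (c['fx']/1000))
f=cv2.cvtColor(c['frame'],cv2.COLOR_RGB2GRAY).astype(int)
for v in range(150,184,3): 
    r=f[v,250:282]; k=np.where(r<55)[0]+250; print(v,k.min() if len(k) else '',k.max() if len(k) else '',end=' | ')
print()
# mug in scene: grey block extents by depth
W=cloud(c); m=(np.hypot(W[...,0]-M[0],W[...,1]-M[1])<50)&(W[...,2]>15)&(W[...,2]<72)
v,u=np.where(m); print('mug cols',np.percentile(u,[.5,99.5]),'pred',pj(c,M+[34.5*.86,-34.5*.51,40]),pj(c,M-[34.5*.86,-34.5*.51,-40]))
q=W[m][:,:2]; fit=least_squares(lambda p:np.hypot(q[:,0]-p[0],q[:,1]-p[1])-34.5,M[:2],loss='soft_l1'); print('mug side fit',fit.x,len(q))
plan(endtcp(M+[-2,-4.5,85]),Rm,3)
E
```

```text
pred end [264.6 178.1] bristle [264.2 168.5] mug axis top [266.6 206.7] bottom [268.1 234.3] mm/px 2.1734567373594644
150 262 265 | 153 262 265 | 156 263 265 | 159 263 265 | 162 263 265 | 165 262 265 | 168 262 266 | 171 262 267 | 174 262 268 | 177 263 267 | 180   | 183   | 
mug cols [253.   279.44] pred [280.8 219.9] [253.8 220. ]
mug side fit [537.49933329 260.40881726] 713
N 3 dp [-20.39   0.33   7.87] twist [-0.1   0.03 -0.04] | total [-61.2   1.1  23.6] [-0.3  0.1 -0.1] t 14.18 j [-0.09  0.38  1.74  1.34  1.07 -0.4 ] F [-0.1 -0.  -0.1] w 0.14 gf 29.993820190429688
```

```bash

python3 -m pendant '[{"grip":-1,"dp":[-20.4,0.3,7.9],"twist":[-0.1,0,0]},{"grip":-1,"dp":[-20.4,0.3,7.9],"twist":[-0.1,0,0]},{"grip":-1,"dp":[-20.4,0.3,7.9],"twist":[-0.1,0,0]},{"grip":-1,"dp":[0,0,0],"twist":[0,0,0]}]'
python3 - <<'E'
from kin import *
M[:2]=538,260
brush(); plan(endtcp(M+[-2,-4.5,11]),Rm,7)
E
```

```text
time: 14.52
tool_pos: [548.8, 278.1, 184.2]
tcp_rot: [0.714, 0.451, 0.451, -0.289]
wrist_force: [-0.9, -0.2, -0.4]
gripper_width: 0.14
grip_force: 30.0
end [-1.5 -6.6 82.5] bristles [  1.6  -0.2 104.6] F [-0.9 -0.2 -0.4] t 14.5167
N 7 dp [-9.16 -0.26  4.48] twist [ 0.01  0.04 -0.06] | total [-64.1  -1.6  31.5] [ 0.1  0.3 -0.4] t 14.52 j [-0.1   0.49  1.82  1.44  1.04 -0.62] F [-0.9 -0.2 -0.4] w 0.14 gf 29.99341070652008
```

```bash
sed -i 's/M=np.array(\[538.7,259.3,0\]); off/M=np.array([538,260,0.]); off/' kin.py
python3 -m pendant '[{"grip":-1,"dp":[-9.2,-0.3,4.5],"twist":[0,0,0]},{"grip":-1,"dp":[-9.2,-0.3,4.5],"twist":[0,0,0]},{"grip":-1,"dp":[-9.2,-0.3,4.5],"twist":[0,0,0]},{"grip":-1,"dp":[-9.2,-0.3,4.5],"twist":[0,0,0]}]'
python3 -c "
from kin import *
brush()"
python3 -m pendant '[{"grip":-1,"dp":[-9.2,-0.3,4.5],"twist":[0,0,0]},{"grip":-1,"dp":[-9.2,-0.3,4.5],"twist":[0,0,0]},{"grip":-1,"dp":[-8,-0.3,4],"twist":[0,0,0]},{"grip":-1,"dp":[0,0,0],"twist":[0,0,0]}]'
python3 - <<'E'
from kin import *
brush(); plan(endtcp(M+[-2,-4.5,8]),Rm,1); plan(endtcp(M+[-2,-4.5,53]),Rm,4)
c=shot('scene','scene9');shot('top','top9'); o=cv2.resize(c['frame'][100:280,200:360],(533,600),interpolation=cv2.INTER_CUBIC); cv2.imwrite('pics/s9c.png',o[:,:,::-1])
W=cloud(c); m=(np.hypot(W[...,0]-M[0],W[...,1]-M[1])<50)&(W[...,2]>15)&(W[...,2]<72)
q=W[m][:,:2]; fit=least_squares(lambda p:np.hypot(q[:,0]-p[0],q[:,1]-p[1])-34.5,M[:2],loss='soft_l1'); print('mug side fit',fit.x,len(q))
E
```

```text
time: 14.85
tool_pos: [549.2, 279.8, 147.6]
tcp_rot: [0.712, 0.452, 0.454, -0.288]
wrist_force: [0.2, 0.1, -0.2]
gripper_width: 0.141
grip_force: 30.0
end [-0.2 -4.9 45.7] bristles [ 2.7  1.5 67.9] F [ 0.2  0.1 -0.2] t 14.85
time: 15.18
tool_pos: [548.4, 280.7, 117.1]
tcp_rot: [0.712, 0.452, 0.453, -0.288]
wrist_force: [-0.7, 0.9, -0.5]
gripper_width: 0.143
grip_force: 30.0
end [-1.3 -3.9 15.3] bristles [ 1.6  2.4 37.4] F [-0.7  0.9 -0.5] t 15.1833
N 1 dp [-6.96 -0.53  2.16] twist [ 0.11  0.09 -0.14] | total [-7.  -0.5  2.2] [ 0.1  0.1 -0.1] t 15.18 j [-0.09  0.63  1.87  1.56  1.02 -0.84] F [-0.7  0.9 -0.5] w 0.143 gf 29.994077682495117
N 4 dp [ 8.45 -0.14 -4.23] twist [ 0.03  0.02 -0.03] | total [ 33.8  -0.6 -16.9] [ 0.1  0.1 -0.1] t 15.18 j [-0.09  0.63  1.87  1.56  1.02 -0.84] F [-0.7  0.9 -0.5] w 0.143 gf 29.994077682495117
mug side fit [537.39878135 260.56885332] 668
```

View pics/s9c.png

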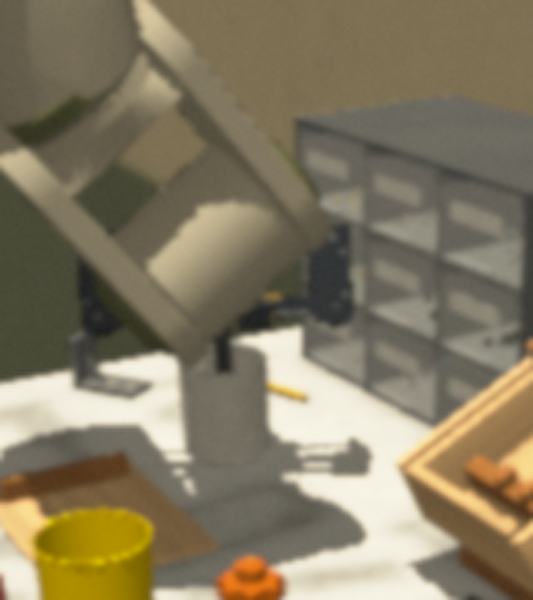

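```bash

python3 -m pendant '[{"grip":-1,"dp":[-4,0,2],"twist":[0,0,0]},{"grip":-1,"dp":[-3.5,0,1.2],"twist":[0,0,0]},{"grip":-1,"dp":[0,0,0],"twist":[0,0,0]},{"grip":-1,"dp":[0,0,0],"twist":[0,0,0]},{"grip":-1,"dp":[0,0,0],"twist":[0,0,0]}]'
python3 -c "
from kin import *
brush()"
python3 -m pendant '[{"grip":-1,"dp":[8,0,-4],"twist":[0,0,0]},{"grip":-1,"dp":[8,0,-4],"twist":[0,0,0]},{"grip":-1,"dp":[8,0,-4],"twist":[0,0,0]},{"grip":-1,"dp":[8,0,-4],"twist":[0,0,0]},{"grip":-1,"dp":[8,0,-4],"twist":[0,0,0]}]'
python3 -m pendant '[{"grip":-1,"dp":[2,0,-1],"twist":[0,0,0]},{"grip":-1,"dp":[0,0,0],"twist":[0,0,0]},{"grip":-1,"dp":[0,0,0],"twist":[0,0,0]},{"grip":-1,"dp":[0,0,0],"twist":[0,0,0]}]' >/dev/null
python3 -c "
from kin import *
brush(); plan(endtcp(M+[-2,-4.5,8]),Rm,6)"
```

```text
time: 15.7
tool_pos: [548.0, 280.7, 109.8]
tcp_rot: [0.712, 0.453, 0.454, -0.288]
wrist_force: [-0.2, 0.4, 0.2]
gripper_width: 0.141
grip_force: 30.0
end [-1.4 -3.9  7.9] bristles [ 1.5  2.4 30.1] F [-0.2  0.4  0.2] t 15.7
time: 16.12
tool_pos: [547.4, 279.6, 154.9]
tcp_rot: [0.712, 0.453, 0.454, -0.288]
wrist_force: [-0.2, 0.7, -0.5]
gripper_width: 0.14
grip_force: 30.0
end [-2.2 -5.  54.3] bristles [ 0.7  1.3 76.4] F [-0.4  0.2 -1.2] t 16.45
N 6 dp [-6.95 -0.01  3.34] twist [ 0.02  0.01 -0.01] | total [-41.7  -0.1  20. ] [ 0.1  0.  -0. ] t 16.45 j [-0.1   0.55  1.85  1.49  1.03 -0.73] F [-0.4  0.2 -1.2] w 0.145 gf 29.99453991651535
```

```bash

python3 -m pendant '[{"grip":-1,"dp":[-8.4,0,4],"twist":[0,0,0]},{"grip":-1,"dp":[-8.4,0,4],"twist":[0,0,0]},{"grip":-1,"dp":[-8.4,0,4],"twist":[0,0,0]},{"grip":-1,"dp":[-8.4,0,4],"twist":[0,0,0]},{"grip":-1,"dp":[-8,0,4],"twist":[0,0,0]}]' >/dev/null
python3 -m pendant '[{"grip":-1,"dp":[0,0,0],"twist":[0,0,0]},{"grip":-1,"dp":[0,0,0],"twist":[0,0,0]},{"grip":-1,"dp":[0,0,0],"twist":[0,0,0]}]' >/dev/null
python3 -c "
from kin import *
brush()"
python3 -m pendant '[{"grip":-1,"dp":[8.3,0,-4],"twist":[0,0,0]},{"grip":-1,"dp":[8.3,0,-4],"twist":[0,0,0]},{"grip":-1,"dp":[8.3,0,-4],"twist":[0,0,0]},{"grip":-1,"dp":[8.3,0,-4],"twist":[0,0,0]},{"grip":-1,"dp":[8.3,0,-4],"twist":[0,0,0]}]' >/dev/null
python3 -m pendant '[{"grip":-1,"dp":[0,0,0],"twist":[0,0,0]},{"grip":-1,"dp":[0,0,0],"twist":[0,0,0]},{"grip":-1,"dp":[0,0,0],"twist":[0,0,0]},{"grip":-1,"dp":[0,0,0],"twist":[0,0,0]}]' >/dev/null
python3 -c "
from kin import *
brush(); plan(endtcp(M+[-2,-4.5,6]),Rm,6)"
```

```text
end [-1.7 -4.5  8.7] bristles [ 1.2  1.8 30.8] F [-0.2 -0.7 -0.4] t 17.1167
end [-2.3 -5.1 54.2] bristles [ 0.7  1.2 76.3] F [-0.4  0.4 -1.3] t 17.8667
N 6 dp [-7.24 -0.01  3.48] twist [ 0.02  0.01 -0.01] | total [-43.4  -0.1  20.9] [ 0.1  0.  -0. ] t 17.87 j [-0.1   0.55  1.85  1.5   1.03 -0.73] F [-0.4  0.4 -1.3] w 0.142 gf 29.994351267814636
```

```bash

python3 -m pendant '[{"grip":-1,"dp":[-8.6,0,4.1],"twist":[0,0,0]},{"grip":-1,"dp":[-8.6,0,4.1],"twist":[0,0,0]},{"grip":-1,"dp":[-8.6,0,4.1],"twist":[0,0,0]},{"grip":-1,"dp":[-8.6,0,4.1],"twist":[0,0,0]},{"grip":-1,"dp":[-8,0,4],"twist":[0,0,0]}]' >/dev/null
python3 -m pendant '[{"grip":-1,"dp":[-1,0,0.5],"twist":[0,0,0]},{"grip":-1,"dp":[0,0,0],"twist":[0,0,0]},{"grip":-1,"dp":[0,0,0],"twist":[0,0,0]}]' >/dev/null
python3 -c "
from kin import *
brush()"
python3 -m pendant '[{"grip":-0.6,"dp":[0,0,0],"twist":[0,0,0]},{"grip":-0.5,"dp":[0,0,0],"twist":[0,0,0]},{"grip":-0.4,"dp":[0,0,0],"twist":[0,0,0]},{"grip":-0.2,"dp":[0,0,0],"twist":[0,0,0]},{"grip":-0.2,"dp":[0,0,0],"twist":[0,0,0]}]'
python3 -m pendant '[{"grip":-0.2,"dp":[0,0,0],"twist":[0,0,0]},{"grip":-0.2,"dp":[0,0,-5],"twist":[0,0,0]},{"grip":-0.2,"dp":[0,0,-15],"twist":[0,0,0]},{"grip":-0.2,"dp":[0,0,-25],"twist":[0,0,0]},{"grip":-0.2,"dp":[0,0,-30],"twist":[0,0,0]}]'
python3 -m pendant '[{"grip":-0.2,"dp":[8,0,-30],"twist":[0,0,0]},{"grip":-0.2,"dp":[15,0,-20],"twist":[0,0,0]},{"grip":-0.2,"dp":[20,0,-15],"twist":[0,0,0]},{"grip":-0.2,"dp":[20,0,0],"twist":[0,0,0]},{"grip":-0.2,"dp":[0,0,0],"twist":[0,0,0]}]'
python3 - <<'E'
from kin import *
c=shot('scene','s10'); t=shot('top','t10')
a=cv2.resize(c['frame'][110:300,160:400],(480,380)); b=cv2.resize(t['frame'][180:300,120:300],(320,213)); o=np.zeros((593,480,3),np.uint8); o[:380]=a; o[380:,:320]=b; cv2.imwrite('pics/fin.png',o[:,:,::-1])
W=cloud(c); m=(np.hypot(W[...,0]-M[0],W[...,1]-M[1])<50)&(W[...,2]>15)&(W[...,2]<72)
q=W[m][:,:2]; fit=least_squares(lambda p:np.hypot(q[:,0]-p[0],q[:,1]-p[1])-34.5,M[:2],loss='soft_l1'); print('mug',fit.x); print(robot.sense()['wrist_force'])
E
```

```text
end [-1.8 -4.5  6.3] bristles [ 1.2  1.8 28.4] F [-0.8 -0.5  0.8] t 18.5333
time: 18.95
tool_pos: [547.6, 280.0, 108.3]
tcp_rot: [0.712, 0.453, 0.454, -0.288]
wrist_force: [0.5, -0.7, -0.2]
gripper_width: 0.395
grip_force: 0.0
time: 19.37
tool_pos: [517.9, 218.4, 140.1]
tcp_rot: [0.711, 0.453, 0.453, -0.289]
wrist_force: [-0.2, -0.5, -0.4]
gripper_width: 0.401
grip_force: 0.0
time: 19.78
tool_pos: [505.6, 189.2, 227.7]
tcp_rot: [0.711, 0.454, 0.455, -0.286]
wrist_force: [-0.9, 0.5, 0.8]
gripper_width: 0.402
grip_force: 0.0
mug [537.58529552 260.35934145]
[ 0.48187498 -0.00900408  0.22082196]
```

View pics/fin.png

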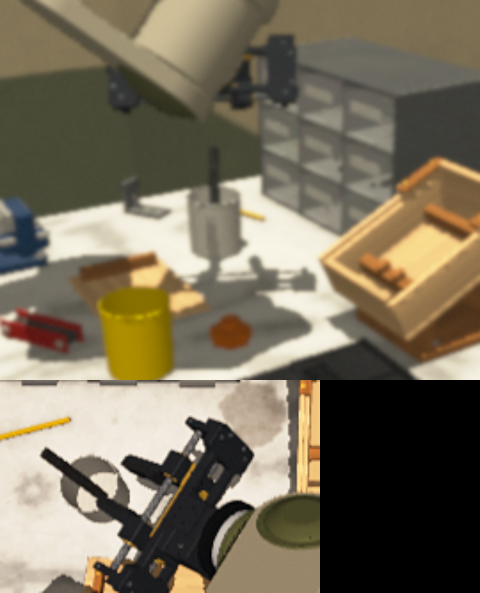

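The brush stands leaning in the upright mug, and the lid lies flat with its bar up. The hand is clear of everything, so I'm handing in.

```bash
python3 -m pendant '[{"grip":-0.2,"dp":[0,0,0],"twist":[0,0,0]},{"grip":-0.2,"dp":[0,0,0],"twist":[0,0,0]},{"grip":-0.2,"dp":[0,0,0],"twist":[0,0,0]},{"grip":-0.2,"dp":[0,0,0],"twist":[0,0,0]},{"grip":-0.2,"dp":[0,0,0],"twist":[0,0,0]}]' >/dev/null; python3 -c "
from plant import robot
print(robot.sign_off())"
```

```text
the job is handed in; nothing more can be done
None
```

I handed the job in at about 20 s of the 64 s: the lid is flat on the bench with its bar up, the mug had two full strokes, and the brush stands bristles-down in the upright mug; no verdict was returned, and nothing else on the bench appeared moved in the last pictures.

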